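# Walk the forming block home into its bay

### The job

Bring the heavy steel forming block home into its bay of wooden cleats, ready for hammering: it is too heavy to shove straight, so walk it in, pushing its two near corners in turn and never pressing harder than 20 N on it or on the woodwork, without lifting or tipping it, until its far face stands flush against the back cleat at both ends. Then swing the wooden turn-button square across its near face, so that it cannot creep back. Leave the other things on the bench where they lie.

Things in the scene. Friction and masses are not known exactly. Their poses are not given: they have to be found in the camera images.
- block: Heavy steel forming block: slab 180 mm wide (y), 85 deep (x), 41 high, 4.4 kg, on four 20 mm square rubber pads 3 mm thick centred at x +-20, y +-32 mm. Dark sides, bright top, four narrow slots along x in its right half. Origin: centre of its underside; x: its way of travel, towards the back cleat; z up. Starts 38 to 56 mm short of home, up to 10 mm off to a side and 0.15 rad askew.
- near_left (a point): Near left corner of the block (steel edge), 20 mm above the bench, at (-42.5, 90, 20) mm in its frame. A push square to the near face some 15 mm in from this edge takes 9 to 14 N and swings the block about a point some 30 mm right of its middle; the middle moves ahead a third of the push. Load it slowly (20 mm/s): a knock or a fast start counts as force. A straight push at its middle takes 22 N or more.
- near_right (a point): Near right corner of the block (steel edge), 20 mm above the bench, at (-42.5, -90, 20) mm in its frame. Pushed, it behaves as the near left corner does, mirrored. The steel faces are slick (friction about 0.12); the rubber pads grip the bench (about 0.56).
- far_left (a point): Left end of the block's far face, 20 mm above the bench, at (42.5, 90, 20) mm in the block's frame. Home when it is at the back cleat's face (x = 0 in the bay's frame, within 3 mm).
- far_right (a point): Right end of the block's far face, at (42.5, -90, 20) mm in the block's frame. Home when it is at the back cleat's face (x = 0 in the bay's frame, within 3 mm).
- bay: Three oak cleats 24 mm high screwed to the bench. Origin: on the bench, mid near face of the back cleat; x away from the robot, y left. Back cleat: x 0 to 30, y +-126 mm. Side cleats: inner faces at y +-98 mm (8 mm free each side of the block) from x -20 to 0, then mouths flaring to y +-108 at x -43 mm. Home, the block's origin is at x = -42.5 mm, y within 8 mm of 0, square.
- button (a joint): Turn-button angle, rad: oak bar 24 mm wide, round ends, heights 2 to 22 mm, tip 92 mm from its screw, tail 16 mm behind. 0: points to the bay's -x, clear of the block; grows clockwise from above; pi/2: along the bay's +y, square across the block's near face, 3 mm free if the block is home; just beyond, the block stops it. Starts at -0.5 to 0. Stiff (0.22 N m), stays where left.
- button_tip (a point): Tip of the turn-button: the far round end of the bar, 92 mm from its screw, 12 mm above the bench.
- pivot (a point): The turn-button's screw: on its upright axis, at the top of the bar, at (-100, -135, 22) mm in the bay's frame.
- hammer: Bystander, leave alone: chasing hammer, about 200 mm long, lying left of the bay. Origin: centre of its underside.
- mandrel: Bystander, leave alone: tapered steel ring mandrel, 310 mm long, lying behind the back cleat. Origin: centre of its underside.
- dish: Bystander, leave alone: small brass dish, 68 mm across, right of the bay. Origin: centre of its underside.
- punches: Bystander, leave alone: wooden stand of steel punches, 70 x 110 mm, about 85 mm high, behind the bay on the left. Origin: centre of its underside.
- graver: Bystander, leave alone: engraving tool with a wooden knob handle, 125 mm long, lying near left. Origin: centre of its underside.
- pliers: Bystander, leave alone: flat-nosed pliers, 130 mm long, lying to the right of the turn-button. Origin: centre of its underside.

How it is judged:
By the outcome, as a careful person would: the job done as asked, in the order asked, and still so for the second after the job is handed in, with the robot touching nothing.
It also fails if it takes over 72 s, if anything falls off the work surface, if the arm or the gripper's body presses on something with over 40 N, if the wrist force passes 120 N, or if a joint passes its speed limit or range.

### The arm

A 6-joint arm with a two-finger parallel gripper is mounted at the origin on the work surface. World frame = base frame: x ahead of the robot, y to its left, z up, the work surface at z = 0. Lengths are in mm, angles in rad, forces in N, time in s.
With the tool pointing down it reaches from about 275 to 1000 mm from the base axis. Payload 8.4 kg.
Tool frame: the origin (TCP) lies on the mounting face of the last link; the fingertips stand 173 mm ahead of it and the grasp point (between the pads) lies 155 mm ahead of it; z points along the fingers, y is the direction in which the jaws open and shut (so a half turn about z gives the same grasp; the last joint's range is limited). The gripper opens to 85 mm and grips with 20 to 120 N. Pads are 22 mm wide; open, the fingers measure 114 mm over their backs; the gripper's body (76 mm by 85 mm) begins 54 mm behind the grasp point. The pads swing forward as they close: fully open they stand 13 mm farther back than shut.
Start: joints at [1.322, 0.353, 1.633, -0, 1.155, -0.002], TCP at [152.688, 606.066, 404.681] pointing down, gripper open.
Joint ranges: [-2.63, 2.63], [-0.92, 2.1], [0.06, 2.66], [-1.3, 4.44], [0, 2.69], [-3.02, 3.02]. Speed limits (rad/s): [2.22, 2.22, 2.79, 3.14, 3.14, 3.14].

### API

Orientations are given as [roll, pitch, yaw] about the fixed x, y, z axes, in that order (R = Rz(yaw) Ry(pitch) Rx(roll)).
In Python, from rig import r, grab_frame, spotter gives the robot as it stands.
- The arm moves only by the tool apply_moves, never from a script. Its argument "motion" is text: rows parted by semicolons, each of 5 numbers parted by spaces: the opening, from -1 (shut) to 1 (fully open), then the shift along the tool's x, y, z as a fraction of full scale, then the turn about the tool's z as a fraction of full scale. In form: hand x y z twist; .... A call has 1 to 20 rows; each row is the pose to reach, as a shift and turn from the pose commanded when the call began, along the tool's axes at that moment, turning the shorter way round; what a row does not reach only later rows make up. Full scale, the value 1, is 1 m for a shift and pi rad for a turn. A row lasts 1/12 s, in which the tool goes at most 41.7 mm and 7.16 degrees, less where a joint would pass 70% of its speed; a pose out of reach is approached as far as the arm can. A call with a number of a shift or a turn outside -1 to 1 is refused whole. A call with a gripper value outside its range is refused whole. The fingers move at their own pace and stop on an object; "squeeze" is the grip in N (left out, the last holds). Time passes only in rows, so rows that repeat a pose let the fingers close. It gives the time, the measured TCP pose, the force and the opening at its end, in the units of the state.
- r.sense(): the state, without advancing time (a new reading comes with each control period).
- grab_frame(name): name is "scene" or "top" or "wrist"; returns a dict with "img" (384x512x3 uint8, red, green, blue), "fx", "fy", "cx", "cy" (pixels), "R" (3x3) and "t" (3): a world point X has camera coordinates R X + t. Camera axes: x right, y down, z forward; pixel columns grow to the right and rows downward; lengths in mm; the calibration is good to about 2 mm. A picture is of the moment at which its call begins. There is no depth.
- r.sign_off(): hands the job in, once; it reports no verdict.
Trained networks look in the newest picture that a camera, given by its name, has taken for a name from the list of things; names that differ only in an ending like _2 or _b are one class to them, and where a whole thing is asked for, a point or a joint stands for the part that bears it (a point fixed in the world has none). Each returns a list of dicts, best first, with "conf" (0 to 1); they miss things now and then, are a little off and sometimes report something else, mostly with a low value. They report only what shows in the picture. A call takes as long as a camera call.
- spotter.boxes_of(query, camera): "point" ([x, y, z] in mm, in world coordinates, good to about 4 mm: the middle of the surface that is visible of it).
- spotter.place_of(query, camera): "point" ([x, y, z] in mm, in world coordinates, good to about 4 mm: a listed point, or the origin of a listed thing).
The state is a dict: "clock": time; "qpos": joint angles; "qvel": joint speeds; "joint_efforts": joint torques, N m; "eef_pos": TCP position; "tcp_rot": TCP orientation; "contact_force": force on the tool from outside, world axes, zero at the start; "wrist_torque": the same for the moment, N m; "opening": opening from 0.0 (shut) to 1.0 (fully open).
Only numpy, scipy, OpenCV 4.12 (cv2) and the standard library are available. Lean on these libraries where they do the work, as an engineer would, in place of code of your own. Each camera call takes 0.05 s, during which the arm holds its last target.

## Working session

There is one attempt and no reset: what is moved stays moved. The work goes in short steps, Python scripts to look and compute and a tool call to move; the robot and the scene stay as the last step left them, time stands still between calls to the robot, and variables do not carry over. Pictures are saved under pics/ and viewed, and the job is handed in when it is done.

Besides the shell and the picture viewer there is one more tool, called after ">>>" as name(argument=value, ...) on one line, values as JSON. apply_moves: Moves the arm, as the interface text tells. Its arguments: {"type":"object","properties":{"motion":{"type":"string"},"squeeze":{"type":"number"}},"required":["motion"]}

```bash
ls; mkdir -p pics; python3 - <<'E'
from rig import r, grab_frame, spotter
import cv2
print(r.sense())
for n in ["scene","top"]:
    f=grab_frame(n); cv2.imwrite(f"pics/{n}0.png",f["img"][:,:,::-1]); print(n,f["fx"],f["cx"],f["cy"],f["R"],f["t"])
    for q in ["block","near_left","near_right","far_left","far_right","bay","button_tip","pivot","button","pliers","dish","graver","hammer"]:
        print(q,[(d["point"],round(d["conf"],2)) for d in spotter.place_of(q,n)[:2]])
E
```

```text
pics
{'clock': 0.0, 'qpos': array([ 1.32163219e+00,  3.53673334e-01,  1.63413604e+00,  4.55130181e-06,
        1.15519042e+00, -2.39849033e-03]), 'qvel': array([-0.0006672 ,  0.00064141,  0.00018291, -0.00041729, -0.00031272,
        0.00044198]), 'joint_efforts': array([-3.22758551e-04, -6.05263138e+01, -3.42056966e+01, -1.47295386e-04,
        9.35414282e-03,  4.38591158e-06]), 'eef_pos': array([152.60932208, 605.84313209, 403.94496338]), 'tcp_rot': array([-3.14018554e+00, -7.53624370e-06,  2.89482516e+00]), 'contact_force': array([-0.18027324,  0.29244317, -0.49348608]), 'wrist_torque': array([0.01713326, 0.00640303, 0.00159587]), 'opening': 0.9995484450257105}
scene 486.88297030528685 253.2230666439489 184.48224441049925 [[ 0.55037056  0.83475706 -0.01651958]
 [ 0.68724521 -0.46417145 -0.55878339]
 [-0.4741163   0.29618493 -0.82914909]] [-303.66134241 -356.94941601 1419.80810367]
block [([534.4, 69.6, 0.0], 0.87)]
near_left [([466.8, 137.8, 12.7], 0.74)]
near_right [([517.9, -31.9, 19.6], 0.82)]
far_left [([547.7, 165.6, 16.2], 0.88)]
far_right [([601.4, -11.7, 24.9], 0.58)]
bay [([615.6, 72.8, -0.6], 0.67)]
button_tip [([452.2, -98.2, 6.7], 0.75)]
pivot [([540.5, -76.2, 18.7], 0.95)]Traceback (most recent call last):
  File "<stdin>", line 7, in <module>
ValueError: it knows: bay, block, button_tip, dish, far_left, far_right, graver, hammer, mandrel, near_left, near_right, pivot, pliers, punches
```

```bash
python3 - <<'E'
from rig import r, grab_frame, spotter
import cv2
for n in ["top"]:
    f=grab_frame(n); cv2.imwrite(f"pics/{n}0.png",f["img"][:,:,::-1]); print(n,f["fx"],f["cx"],f["cy"],f["R"],f["t"])
    for q in ["block","near_left","near_right","far_left","far_right","bay","button_tip","pivot","pliers","dish","graver","hammer","punches"]:
        print(q,[(d["point"],round(d["conf"],2)) for d in spotter.place_of(q,n)[:2]])
E
```

```text
top 370.6053712411341 253.36215273144478 190.81833939876066 [[-0.0252931  -0.99965797  0.00664863]
 [-0.99824971  0.0249007  -0.05364211]
 [ 0.0534582  -0.00799377 -0.99853809]] [ 42.90464378 538.07157917 860.96608309]
block [([533.1, 66.4, 3.3], 0.77)]
near_left [([466.4, 142.7, 18.6], 0.67), ([376.1, 184.1, -3.0], 0.57)]
near_right [([516.8, -30.4, 17.0], 0.88)]
far_left [([547.8, 169.3, 20.8], 0.83)]
far_right [([601.8, -9.5, 20.0], 0.69)]
bay [([608.3, 72.1, 0.2], 0.92)]
button_tip [([445.2, -95.6, 10.7], 0.65), ([683.1, 20.8, -2.6], 0.54)]
pivot [([537.4, -78.2, 22.9], 0.7)]
pliers [([591.2, -220.3, -1.0], 0.8)]
dish [([644.6, -101.8, -0.6], 0.79)]
graver [([376.2, 184.4, -1.0], 0.62), ([682.2, 25.2, 1.5], 0.43)]
hammer [([483.3, 280.7, -4.7], 0.76)]
punches [([637.3, 280.2, -2.3], 0.84)]
```

View pics/scene0.png

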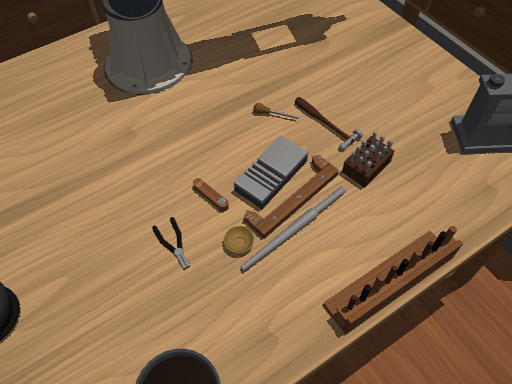

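View pics/top0.png

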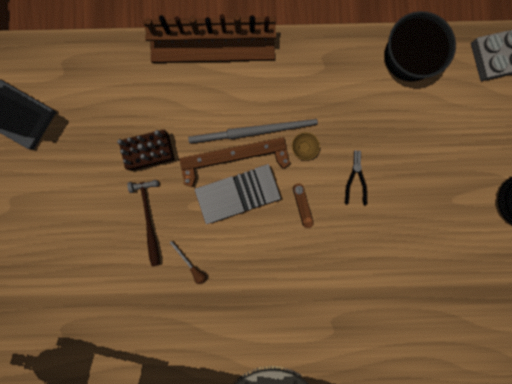

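```bash
cat > h.py <<'E'
import numpy as np, cv2
from rig import r, grab_frame, spotter
def proj(f,P):
    P=np.atleast_2d(P); c=P@np.array(f["R"]).T+np.array(f["t"])
    return np.c_[f["fx"]*c[:,0]/c[:,2]+f["cx"], f["fy"]*c[:,1]/c[:,2]+f["cy"]]
def xf(p,L):  # p=(x,y,yaw), L Nx3
    L=np.atleast_2d(np.array(L,float)); c,s=np.cos(p[2]),np.sin(p[2])
    return np.c_[p[0]+c*L[:,0]-s*L[:,1], p[1]+s*L[:,0]+c*L[:,1], L[:,2]]
def inv(p,W):
    W=np.atleast_2d(W); c,s=np.cos(p[2]),np.sin(p[2]); d=W[:,:2]-np.array(p[:2])
    return np.c_[c*d[:,0]+s*d[:,1], -s*d[:,0]+c*d[:,1]]
def blockL(z): return [(-42.5,90,z),(42.5,90,z),(42.5,-90,z),(-42.5,-90,z)]
def bayL(z=24): return [(30,126,z),(30,-126,z),(0,-126,z),(0,126,z)]
def crop(f,x0,y0,x1,y1,k,polys,name):
    im=cv2.resize(np.ascontiguousarray(f["img"][y0:y1,x0:x1,::-1]),None,fx=k,fy=k,interpolation=cv2.INTER_CUBIC)
    raw=im.copy()
    for P,col in polys:
        q=((proj(f,P)-[x0,y0]+0.5)*k-0.5)
        cv2.polylines(im,[np.round(q*16).astype(int)],True,col,1,cv2.LINE_AA,4)
    cv2.imwrite(name,im)
    return raw
E
python3 - <<'E'
from h import *
bay=(610,72,0.187); blk=(533.5,68,0.295)
for n,c,k in [("scene",(180,125,360,275),4),("top",(165,120,325,240),5)]:
    f=grab_frame(n); np.save(f"pics/{n}.npy",f,allow_pickle=True)
    piv=xf(bay,[(-100,-135,22)])[0]
    ci=[piv+[12*np.cos(a),12*np.sin(a),0] for a in np.linspace(0,6.28,20)]
    crop(f,*c,k,[],f"pics/{n}_r.png")
    crop(f,*c,k,[(xf(blk,blockL(44)),(0,0,255)),(xf(bay,bayL()),(0,255,0)),(ci,(255,255,0))],f"pics/{n}_o.png")
E
```

```text
(no output)
```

View pics/scene_o.png

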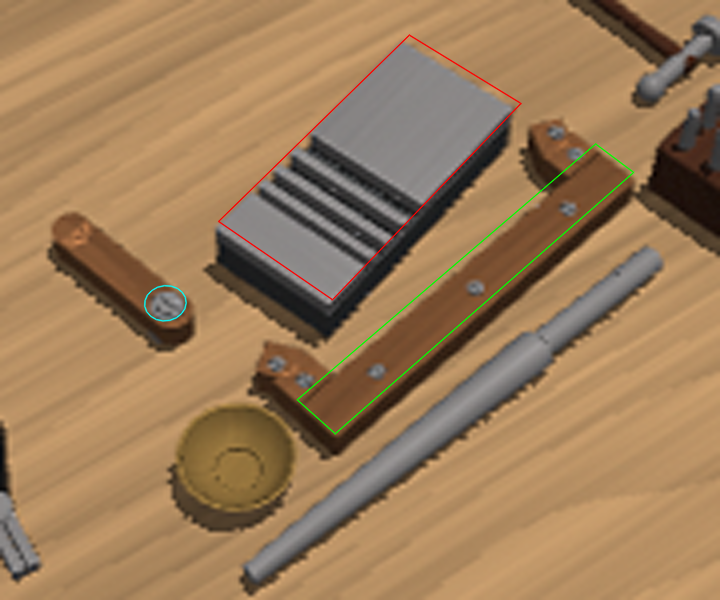

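View pics/top_o.png

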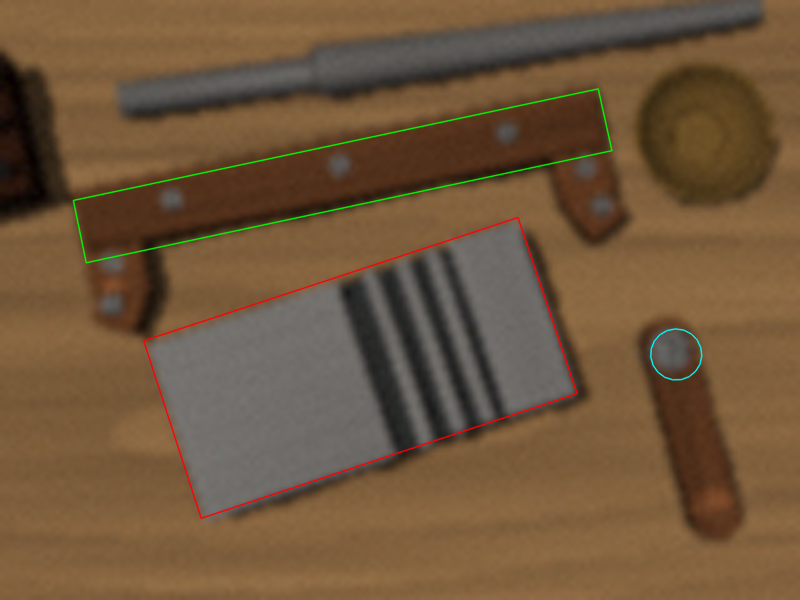

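```bash
cat >> h.py <<'E'
def rect(f,z,x0=420,x1=660,y0=-120,y1=220,s=2):
    # image: col = (y1-y)*s, row=(x1-x)*s
    W=[(x0,y0,z),(x1,y0,z),(x1,y1,z),(x0,y1,z)]
    src=proj(f,W).astype(np.float32); dst=np.array([((y1-w[1])*s,(x1-w[0])*s) for w in W],np.float32)
    H=cv2.getPerspectiveTransform(src,dst)
    return cv2.warpPerspective(np.ascontiguousarray(f["img"][:,:,::-1]),H,(int((y1-y0)*s),int((x1-x0)*s)),flags=cv2.INTER_CUBIC)
def blockfit(f,dbg=None,**k):
    im=rect(f,44,**k); s=k.get('s',2);x1=k.get('x1',660);y1=k.get('y1',220)
    hsv=cv2.cvtColor(im,cv2.COLOR_BGR2HSV)
    m=((hsv[:,:,1]<60)&(hsv[:,:,2]>85)).astype(np.uint8)*255
    m=cv2.morphologyEx(m,cv2.MORPH_OPEN,np.ones((7,7)))
    m=cv2.morphologyEx(m,cv2.MORPH_CLOSE,np.ones((25,25)))
    n,l,st,ce=cv2.connectedComponentsWithStats(m)
    i=1+np.argmax(st[1:,4]); pts=np.argwhere(l==i)[:,::-1].astype(np.float32)
    rc=cv2.minAreaRect(pts)
    if dbg:
        cv2.polylines(im,[cv2.boxPoints(rc).astype(int)],True,(0,0,255),1); cv2.imwrite(dbg,im)
    (cx,cy),(w,h),a=rc
    b=cv2.boxPoints(rc); W=np.c_[x1-b[:,1]/s,y1-b[:,0]/s]
    e=[W[1]-W[0],W[2]-W[1]]; L=max(e,key=np.linalg.norm); 
    if L[1]<0: L=-L
    return (x1-cy/s,y1-cx/s,np.arctan2(-L[0],L[1])),(w/s,h/s)
E
python3 - <<'E'
from h import *
for n in ["scene","top"]:
    f=np.load(f"pics/{n}.npy",allow_pickle=True).item()
    print(n,blockfit(f,f"pics/{n}_blk.png"))
    cv2.imwrite(f"pics/{n}_c24.png",rect(f,24))
E
```

```text
scene ((535.6039733886719, 62.867095947265625, np.float32(0.30682623)), (85.0274887084961, 179.15847778320312))
top ((532.0237731933594, 67.03530883789062, np.float32(0.3038766)), (84.51341247558594, 178.7049560546875))
```

View pics/scene_blk.png

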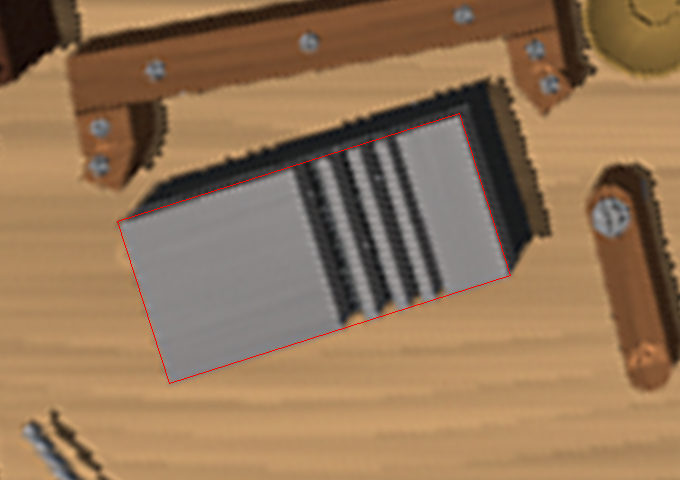

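View pics/top_blk.png

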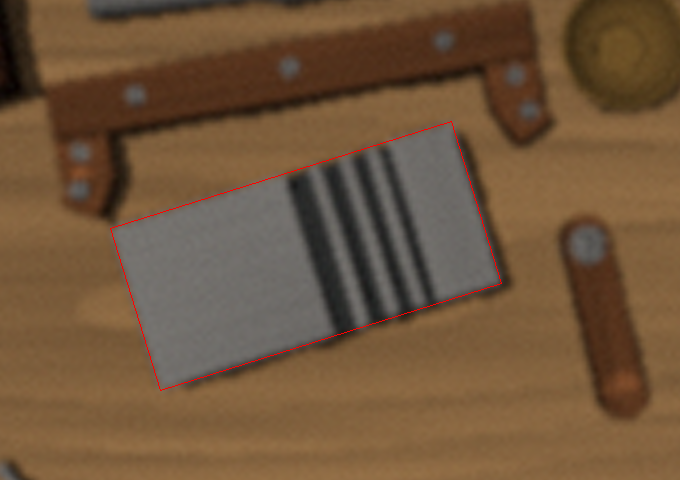

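View pics/scene_c24.png

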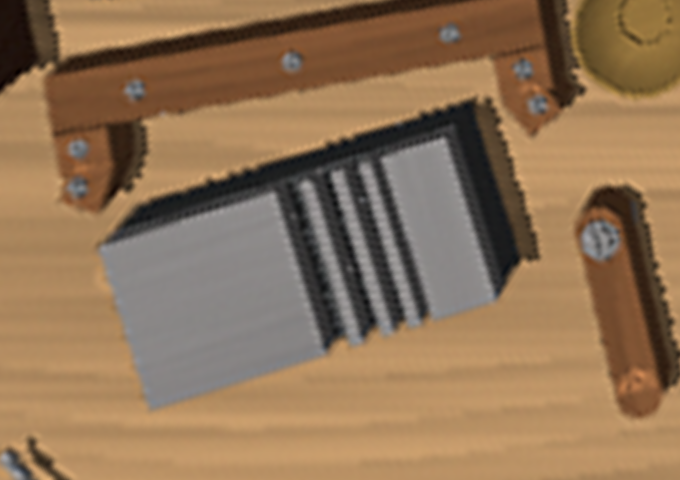

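View pics/top_c24.png

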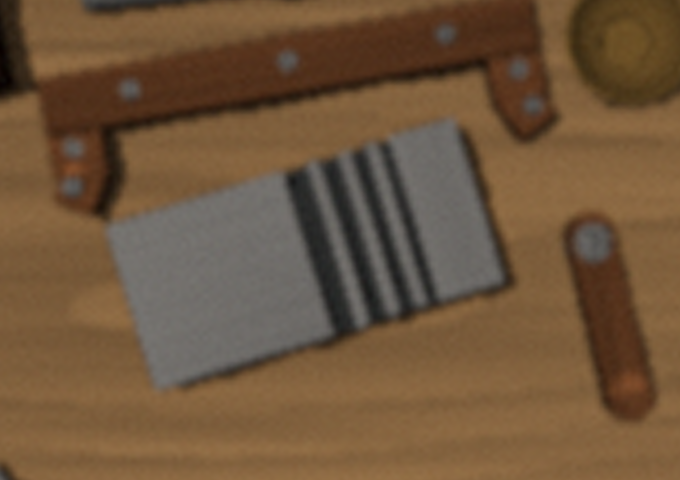

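```bash
cat >> h.py <<'E'
def bayrect(f,bay,z,xr=(-130,45),yr=(-160,140),s=2.5):
    L=[(xr[0],yr[0],z),(xr[1],yr[0],z),(xr[1],yr[1],z),(xr[0],yr[1],z)]
    src=proj(f,xf(bay,L)).astype(np.float32); dst=np.array([((yr[1]-w[1])*s,(xr[1]-w[0])*s) for w in L],np.float32)
    return cv2.warpPerspective(np.ascontiguousarray(f["img"][:,:,::-1]),cv2.getPerspectiveTransform(src,dst),(int((yr[1]-yr[0])*s),int((xr[1]-xr[0])*s)),flags=cv2.INTER_CUBIC)
E
python3 - <<'E'
from h import *
bay=(612,72,0.175)
ims=[]
for n in ["scene","top"]:
    f=np.load(f"pics/{n}.npy",allow_pickle=True).item()
    im=bayrect(f,bay,24,xr=(-60,45),yr=(-140,140)); 
    for x in (0,30): cv2.line(im,(0,int((45-x)*2.5)),(700,int((45-x)*2.5)),(0,255,0),1)
    for y in (126,98,0,-98,-126): cv2.line(im,(int((140-y)*2.5),0),(int((140-y)*2.5),150),(0,255,0),1)
    ims.append(im)
cv2.imwrite("pics/bay2.png",np.vstack(ims))
E
```

```text
(no output)
```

View pics/bay2.png

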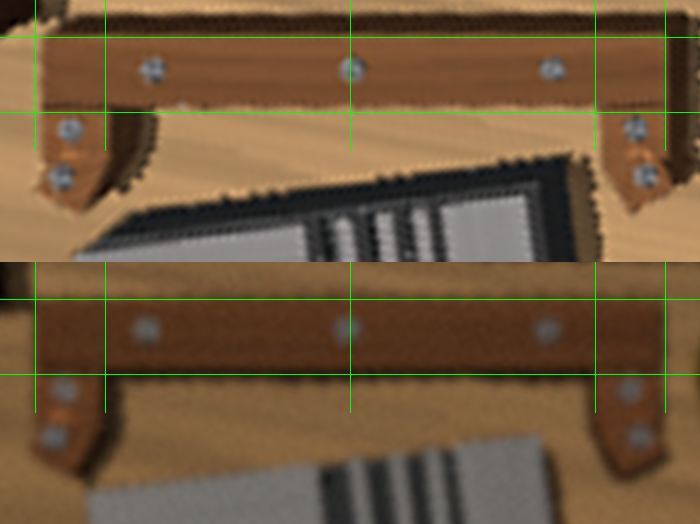

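```bash
cat >> h.py <<'E'
TIP=173; CR=18.2
def to(x,y,ztip,yaw=None,st=None):
    "fractions from current measured pose to TCP xy / fingertip z"
    st=st or r.sense(); p=st["eef_pos"]; w=st["tcp_rot"][2]
    d=np.array([x-p[0],y-p[1]]); ex=np.array([np.cos(w),np.sin(w)]); ey=np.array([np.sin(w),-np.cos(w)])
    dy=0 if yaw is None else (yaw-w+np.pi)%(2*np.pi)-np.pi
    return np.round([d@ex/1e3,d@ey/1e3,(p[2]-ztip-TIP)/1e3,-dy/np.pi],4)
def stat():
    s=r.sense(); print(round(s["clock"],2),np.round(s["eef_pos"],1),np.round(s["tcp_rot"],3),"F",np.round(s["contact_force"],1),round(s["opening"],2),"yawtool",round(s["tcp_rot"][2],3))
    return s
E
python3 - <<'E'
from h import *
stat()
bay=(613.6,71.9,.175); print("pivot",xf(bay,[(-100,-135,22)]))
b=(533.8,65,.305); print("blk in bay",inv(bay,[b[:2]]), b[2]-bay[2])
c=xf(b,[(-52.5,75,20)])[0]; d=np.array([np.cos(.175),np.sin(.175)])*CR
print(c, c[:2]-d, to(c[0]-d[0],c[1]-d[1],60,2.895-.5))
E
```

```text
1.25 [152.7 606.1 404.7] [-3.142 -0.     2.895] F [-0.7  0.3  0.4] 1.0 yawtool 2.895
pivot [[538.63194468 -78.44889651  22.        ]]
blk in bay [[-79.78252395   7.09921626]] 0.13
[461.20104685 120.77312974  20.        ] [443.27902384 117.60436164] [-0.4011 -0.4027  0.1717  0.1591]
```

>>> apply_moves(motion="-1 -0.401 -0.403 0.1 0.159; -1 -0.401 -0.403 0.1 0.159; -1 -0.401 -0.403 0.1 0.159; -1 -0.401 -0.403 0.1 0.159; -1 -0.401 -0.403 0.1 0.159; -1 -0.401 -0.403 0.1 0.159; -1 -0.401 -0.403 0.1 0.159; -1 -0.401 -0.403 0.1 0.159; -1 -0.401 -0.403 0.1 0.159; -1 -0.401 -0.403 0.1 0.159; -1 -0.401 -0.403 0.1 0.159; -1 -0.401 -0.403 0.1 0.159; -1 -0.401 -0.403 0.1 0.159; -1 -0.401 -0.403 0.1 0.159; -1 -0.401 -0.403 0.172 0.159; -1 -0.401 -0.403 0.172 0.159; -1 -0.401 -0.403 0.172 0.159; -1 -0.401 -0.403 0.172 0.159", squeeze=60)

```text
clock: 2.75
eef_pos: [442.5, 117.1, 232.0]
tcp_rot: [-3.138, -0.002, 2.395]
contact_force: [0.0, 0.4, 0.2]
opening: -0.002
```

```bash
python3 - <<'E'
from h import *
stat()
for n in ["scene","wrist"]:
    f=grab_frame(n); np.save(f"pics/{n}1.npy",f,allow_pickle=True)
    if n=="scene": crop(f,180,80,360,230,4,[],"pics/scene1.png")
    else: cv2.imwrite("pics/wrist1.png",f["img"][:,:,::-1])
E
```

```text
2.75 [442.5 117.1 232. ] [-3.138e+00 -2.000e-03  2.395e+00] F [0.  0.4 0.2] -0.0 yawtool 2.395
```

View pics/scene1.png

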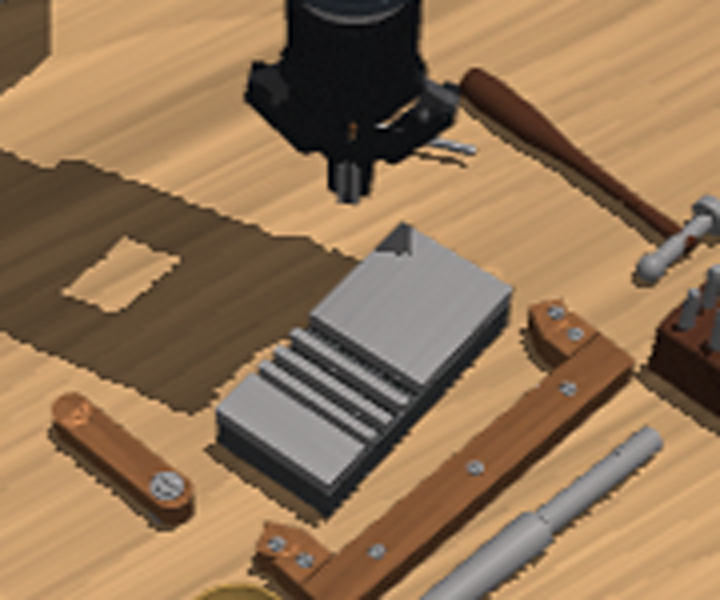

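View pics/wrist1.png

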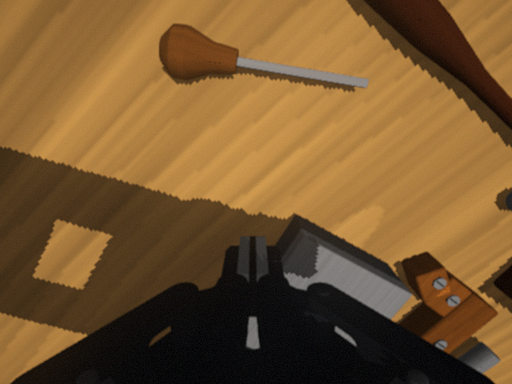

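>>> apply_moves(motion="-1 0 0 0.025 0; -1 0 0 0.046 0; -1 -0.0006 0.0008 0.046 0; -1 -0.0012 0.0016 0.046 0; -1 -0.0018 0.0024 0.046 0; -1 -0.0024 0.0032 0.046 0; -1 -0.003 0.004 0.046 0; -1 -0.0036 0.0048 0.046 0; -1 -0.0042 0.0056 0.046 0; -1 -0.0048 0.0064 0.046 0; -1 -0.0054 0.0072 0.046 0; -1 -0.006 0.008 0.046 0")

```text
clock: 3.85
eef_pos: [453.0, 119.1, 186.7]
tcp_rot: [-3.142, -0.0, 2.395]
contact_force: [0.0, 0.7, 0.2]
opening: -0.003
```

```bash
python3 - <<'E'
from h import *
stat()
E
```

```text
3.85 [453.  119.1 186.7] [-3.142 -0.     2.395] F [0.  0.7 0.2] -0.0 yawtool 2.395
```

>>> apply_moves(motion="-1 -0.0006 0.0008 0 0; -1 -0.0012 0.0016 0 0; -1 -0.0018 0.0024 0 0; -1 -0.0024 0.0032 0 0; -1 -0.003 0.004 0 0; -1 -0.0036 0.0048 0 0")

```text
clock: 4.35
eef_pos: [456.8, 119.7, 186.0]
tcp_rot: [-3.137, -0.003, 2.395]
contact_force: [-9.9, -1.2, 3.0]
opening: 0.0
```

>>> apply_moves(motion="-1 -0.0006 0.0008 0 0; -1 -0.0012 0.0016 0 0; -1 -0.0018 0.0024 0 0; -1 -0.0024 0.0032 0 0; -1 -0.003 0.004 0 0; -1 -0.0036 0.0048 0 0")

```text
clock: 4.85
eef_pos: [461.2, 120.6, 185.4]
tcp_rot: [-3.133, -0.006, 2.395]
contact_force: [-13.1, -0.5, 1.1]
opening: -0.001
```

>>> apply_moves(motion="-1 -0.0006 0.0008 0 0; -1 -0.0012 0.0016 0 0; -1 -0.0018 0.0024 0 0; -1 -0.0024 0.0032 0 0; -1 -0.003 0.004 0 0; -1 -0.0036 0.0048 0 0; -1 -0.0042 0.0056 0 0; -1 -0.0048 0.0064 0 0; -1 -0.0054 0.0072 0 0; -1 -0.006 0.008 0 0; -1 -0.0066 0.0088 0 0; -1 -0.0072 0.0096 0 0")

```text
clock: 5.85
eef_pos: [472.9, 122.9, 185.3]
tcp_rot: [-3.133, -0.006, 2.395]
contact_force: [-14.8, 1.8, 1.4]
opening: 0.001
```

```bash
cat >> h.py <<'E'
OFF={"scene":(1.4,-1.9),"top":(-1.6,1.9)} # block offset of each camera from the mean
def blk(tag):
    bay=(613.6,71.9,.175)
    out=[]
    for n in ["scene","top"]:
        f=grab_frame(n); p,sz=blockfit(f,f"pics/{n}_b{tag}.png")
        o=OFF[n]; x,y=inv(bay,[(p[0]-o[0],p[1]-o[1])])[0]; print(n,"blk in bay",round(x,1),round(y,1),"yaw",round(float(p[2])-.175,3),"short",round(-42.5-x,1),np.round(sz,1))
E
python3 - <<'E'
from h import *
stat(); blk(1)
E
```

```text
5.85 [472.9 122.9 185.3] [-3.133 -0.006  2.395] F [-14.8   1.8   1.4] 0.0 yawtool 2.395
scene blk in bay -74.8 5.5 yaw -0.041 short 32.3 [ 85.9 180.2]
top blk in bay -109.2 46.3 yaw -0.042 short 66.7 [155.9 257.3]
```

>>> apply_moves(motion="-1 -0.0003 0.001 0 0; -1 -0.0006 0.0021 0 0; -1 -0.0009 0.0031 0 0; -1 -0.0012 0.0042 0 0; -1 -0.0015 0.0052 0 0; -1 -0.0018 0.0063 0 0; -1 -0.0021 0.0073 0 0; -1 -0.0024 0.0084 0 0; -1 -0.0027 0.0094 0 0; -1 -0.003 0.0105 0 0; -1 -0.0036 0.0113 0 0; -1 -0.0042 0.0121 0 0")

```text
clock: 6.95
eef_pos: [484.7, 129.0, 185.3]
tcp_rot: [-3.134, -0.005, 2.395]
contact_force: [-12.4, 2.9, 1.0]
opening: 0.0
```

```bash
python3 - <<'E'
from h import *
stat(); blk(2)
E
```

```text
6.95 [484.7 129.  185.3] [-3.134 -0.005  2.395] F [-12.4   2.9   1. ] 0.0 yawtool 2.395
scene blk in bay -71.2 5.0 yaw -0.175 short 28.7 [ 85. 180.]
top blk in bay -104.8 43.7 yaw -0.169 short 62.3 [161.5 243.6]
```

View pics/scene_b2.png

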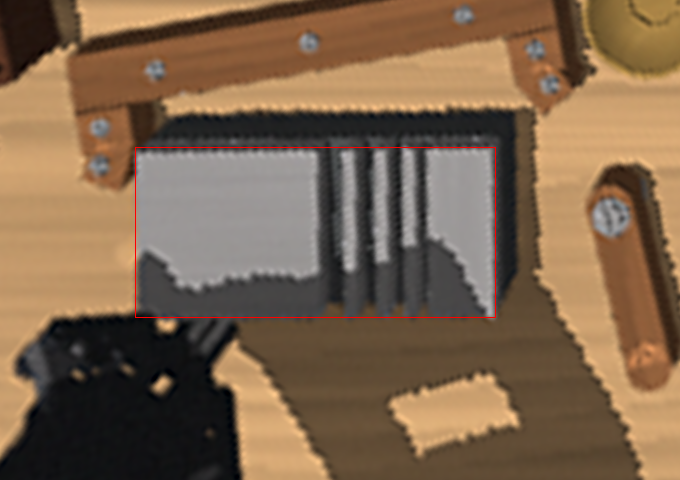

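View pics/top_b2.png

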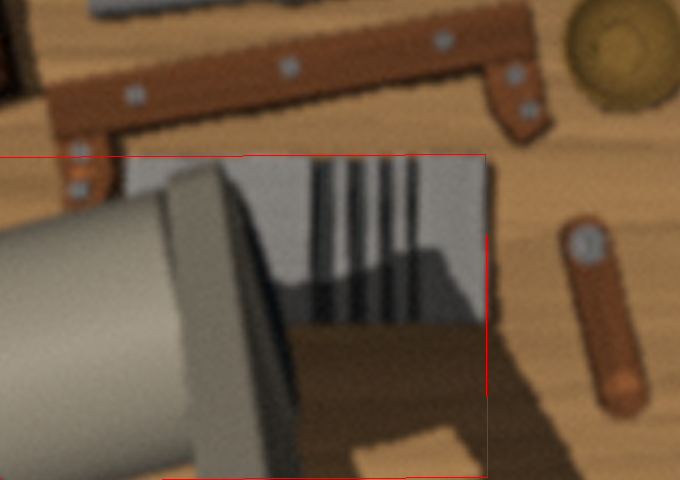

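>>> apply_moves(motion="-1 0.01 -0.0132 0 0; -1 0.02 -0.0263 0 0; -1 0.02 -0.0263 0 0; -1 0 -0.041 0 0; -1 -0.025 -0.06 0 0; -1 -0.05 -0.079 0 0; -1 -0.075 -0.098 0 0; -1 -0.0956 -0.114 0 0; -1 -0.0956 -0.114 0 0; -1 -0.0956 -0.114 0 0; -1 -0.0962 -0.1132 0 0; -1 -0.0968 -0.1124 0 0; -1 -0.0974 -0.1116 0 0; -1 -0.098 -0.1108 0 0; -1 -0.0986 -0.11 0 0; -1 -0.0992 -0.1092 0 0; -1 -0.0992 -0.1092 0 0")

```text
clock: 8.47
eef_pos: [485.2, -17.6, 186.2]
tcp_rot: [-3.139, -0.003, 2.396]
contact_force: [-5.9, 0.8, 1.2]
opening: 0.001
```

```bash
cat >> h.py <<'E'
def fin():
    s=stat(); print("tcp in bay",np.round(inv((613.6,71.9,.175),[s["eef_pos"][:2]])[0],1))
E
python3 - <<'E'
from h import *
fin()
E
```

```text
8.47 [485.2 -17.6 186.2] [-3.139e+00 -3.000e-03  2.396e+00] F [-5.9  0.8  1.2] 0.0 yawtool 2.396
tcp in bay [-142.   -65.8]
```

>>> apply_moves(motion="-1 -0.0006 0.0008 0 0; -1 -0.0012 0.0016 0 0; -1 -0.0018 0.0024 0 0; -1 -0.0024 0.0032 0 0; -1 -0.003 0.004 0 0; -1 -0.0036 0.0048 0 0; -1 -0.0042 0.0056 0 0; -1 -0.0048 0.0064 0 0; -1 -0.0054 0.0072 0 0; -1 -0.006 0.008 0 0; -1 -0.0066 0.0088 0 0; -1 -0.0072 0.0096 0 0")

```text
clock: 9.47
eef_pos: [495.3, -15.8, 185.4]
tcp_rot: [-3.136, -0.006, 2.396]
contact_force: [-10.6, -5.2, -0.9]
opening: -0.003
```

```bash
python3 - <<'E'
from h import *
fin(); blk(3)
E
```

```text
9.47 [495.3 -15.8 185.4] [-3.136 -0.006  2.396] F [-10.6  -5.2  -0.9] -0.0 yawtool 2.396
tcp in bay [-131.8  -65.8]
scene blk in bay -65.7 14.7 yaw -0.175 short 23.2 [104.5 203. ]
top blk in bay -114.8 -39.3 yaw -0.076 short 72.3 [167.7 278.5]
```

View pics/scene_b3.png

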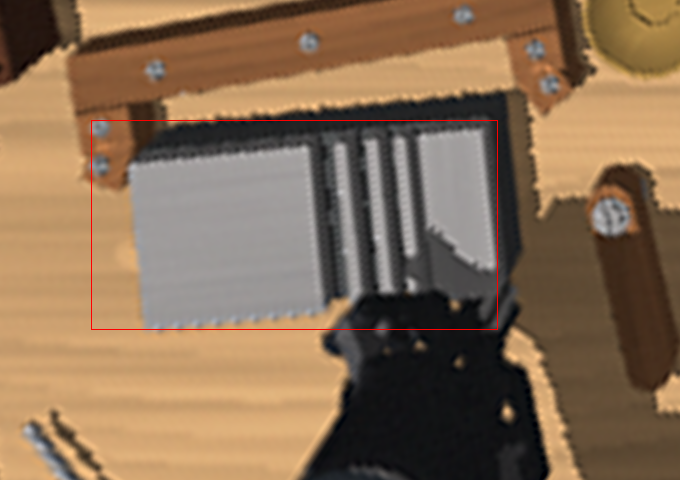

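```bash
cat >> h.py <<'E'
from scipy.optimize import minimize
BAY=(613.6,71.9,.175)
def efit(f,n,g):
    """g: guess in bay frame (x,y,yaw); edge fit of top face, far+left+right+near edges"""
    im=cv2.cvtColor(np.ascontiguousarray(f["img"][:,:,::-1]),cv2.COLOR_BGR2HSV)
    m=np.exp(-(im[:,:,1].astype(float)/45)**2)*np.clip((im[:,:,2].astype(float)-55)/40,0,1)
    m=cv2.GaussianBlur(m.astype(np.float32),(0,0),0.7)
    t=np.linspace(-.92,.92,60)
    E=[]
    for d in (-3,3):
        a=42.5+d; b=90+d
        E.append(np.vstack([np.c_[np.full(60,a),90*t],np.c_[42.5*t,np.full(60,b)],np.c_[42.5*t,np.full(60,-b)],np.c_[np.full(60,-a),90*t]]))
    o=OFF[n]
    def smp(L,p):
        W=xf(p,np.c_[L,np.full(len(L),44.)]); W=xf(BAY,W); W=W+[o[0],o[1],0]
        q=proj(f,W).astype(np.float32)
        return cv2.remap(m,q[:,0].reshape(1,-1),q[:,1].reshape(1,-1),cv2.INTER_LINEAR)[0]
    cost=lambda p:-np.mean(smp(E[0],p)-smp(E[1],p))
    best=None
    for dx in (-5,0,5):
      for dy in (-4,0,4):
        for da in (-.05,0,.05):
          p0=np.array(g)+[dx,dy,da]
          s=minimize(cost,p0,method="Nelder-Mead",options=dict(initial_simplex=[p0,p0+[2,0,0],p0+[0,2,0],p0+[0,0,.02]],xatol=.02,fatol=1e-5,maxiter=150))
          if best is None or s.fun<best.fun: best=s
    return best
def look(tag,g,cams=("scene","top")):
    for n in cams:
        f=grab_frame(n); b=efit(f,n,g); x,y,a=b.x
        fl=xf(b.x,[(42.5,90,0),(42.5,-90,0)])
        print(n,"blk",np.round([x,y],1),"yaw",round(a,3),"score",round(-b.fun,2),"far L/R x",np.round(fl[:,0],1))
        P=xf(BAY,xf(b.x,blockL(44)))+[*OFF[n],0]
        c,k=((180,110,360,260),4) if n=="scene" else ((165,120,325,240),5)
        crop(f,*c,k,[(P,(0,0,255))],f"pics/{n}_e{tag}.png")
E
python3 - <<'E'
from h import *
for n in ["scene","top"]:
    f=np.load(f"pics/{n}.npy",allow_pickle=True).item(); print(n,efit(f,n,(-78,6,.11)).x)
look(3,(-67.5,4,-.06))
E
```

```text
scene [-78.95964887   6.50934219   0.13244551]
top [-80.13269347   6.89258429   0.12622981]
scene blk [-68.    4.7] yaw -0.06 score 0.64 far L/R x [-20.2 -30.9]
top blk [-70.4   5.1] yaw -0.073 score 0.46 far L/R x [-21.4 -34.6]
```

View pics/scene_e3.png

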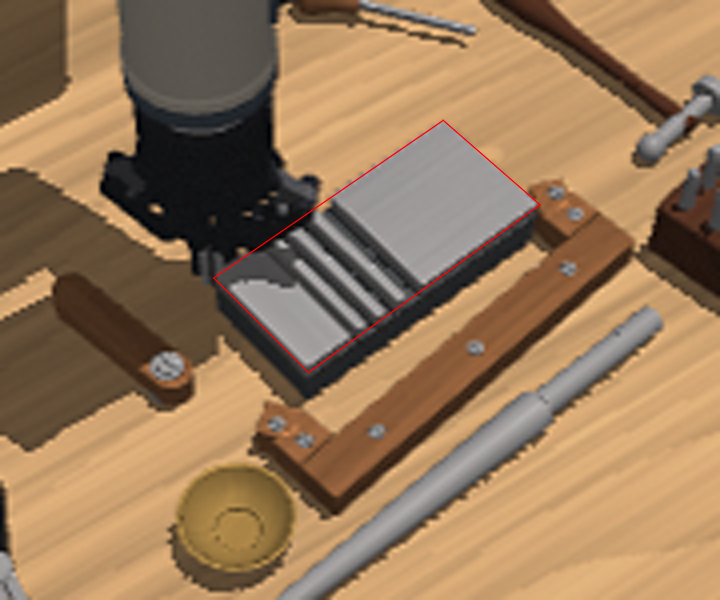

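View pics/top_e3.png

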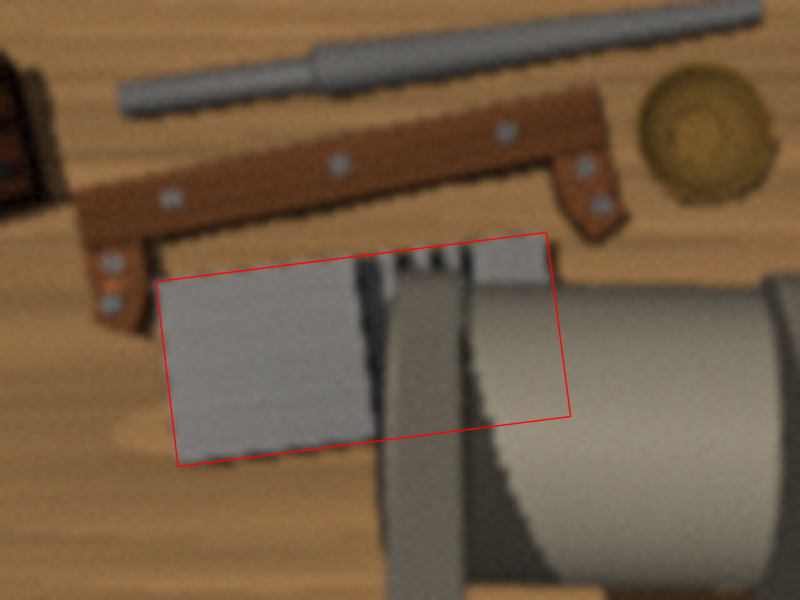

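>>> apply_moves(motion="-1 0.0054 -0.0072 0 0; -1 0.0054 -0.0072 0 0; -1 0.033 0.014 0 0; -1 0.063 0.037 0 0; -1 0.093 0.059 0 0; -1 0.1218 0.0811 0 0; -1 0.1218 0.0811 0 0; -1 0.118 0.086 0 0; -1 0.1146 0.0907 0 0; -1 0.114 0.0915 0 0; -1 0.1134 0.0923 0 0; -1 0.1128 0.0931 0 0; -1 0.1122 0.0939 0 0; -1 0.1116 0.0947 0 0; -1 0.111 0.0955 0 0; -1 0.1104 0.0963 0 0; -1 0.1098 0.0971 0 0; -1 0.1092 0.0979 0 0; -1 0.1086 0.0987 0 0")

```text
clock: 11.25
eef_pos: [482.3, 129.4, 185.5]
tcp_rot: [-3.134, -0.006, 2.395]
contact_force: [-13.2, 1.0, 2.4]
opening: -0.003
```

```bash
python3 - <<'E'
from h import *
fin()
E
```

```text
11.25 [482.3 129.4 185.5] [-3.134 -0.006  2.395] F [-13.2   1.    2.4] -0.0 yawtool 2.395
tcp in bay [-119.3   79.5]
```

>>> apply_moves(motion="-1 -0.0006 0.0008 0 0; -1 -0.0012 0.0016 0 0; -1 -0.0018 0.0024 0 0; -1 -0.0024 0.0032 0 0; -1 -0.003 0.004 0 0; -1 -0.0036 0.0048 0 0; -1 -0.0042 0.0056 0 0; -1 -0.0048 0.0064 0 0; -1 -0.0054 0.0072 0 0; -1 -0.006 0.008 0 0; -1 -0.0066 0.0088 0 0")

```text
clock: 12.17
eef_pos: [493.2, 131.7, 185.4]
tcp_rot: [-3.134, -0.006, 2.395]
contact_force: [-12.5, 4.1, 1.3]
opening: -0.001
```

```bash
python3 - <<'E'
from h import *
fin(); look(4,(-64,4,-.18),["scene"])
E
```

```text
12.17 [493.2 131.7 185.4] [-3.134 -0.006  2.395] F [-12.5   4.1   1.3] -0.0 yawtool 2.395
tcp in bay [-108.1   79.9]
scene blk [-65.8   3.3] yaw -0.2 score 0.54 far L/R x [ -6.3 -42.1]
```

View pics/scene_e4.png

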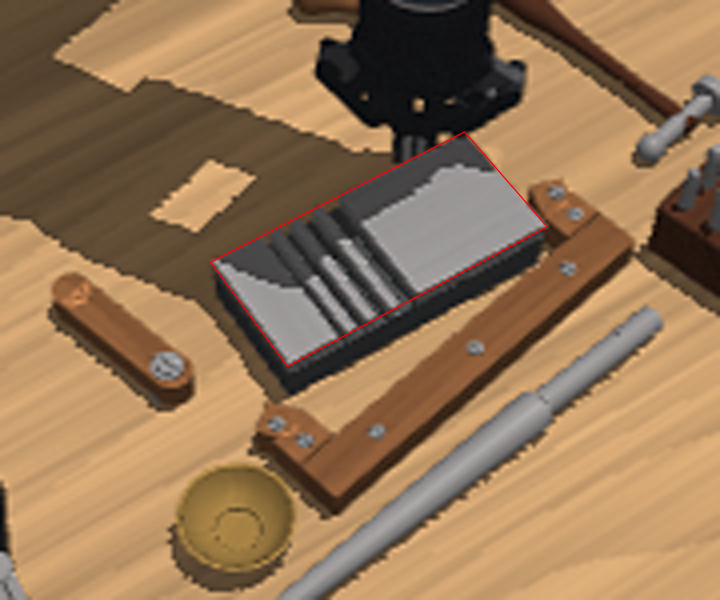

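>>> apply_moves(motion="-1 0.0118 -0.0155 0 0; -1 0.0236 -0.0311 0 0; -1 0.0236 -0.0311 0 0; -1 -0.004 -0.052 0 0; -1 -0.034 -0.075 0 0; -1 -0.064 -0.098 0 0; -1 -0.0904 -0.1176 0 0; -1 -0.0904 -0.1176 0 0; -1 -0.093 -0.1144 0 0; -1 -0.0952 -0.1112 0 0; -1 -0.0958 -0.1104 0 0; -1 -0.0964 -0.1096 0 0; -1 -0.097 -0.1088 0 0; -1 -0.0976 -0.108 0 0; -1 -0.0982 -0.1072 0 0; -1 -0.0988 -0.1064 0 0; -1 -0.0994 -0.1056 0 0; -1 -0.1 -0.1048 0 0")

```text
clock: 13.72
eef_pos: [495.6, -11.4, 185.3]
tcp_rot: [-3.135, -0.007, 2.397]
contact_force: [-12.1, -3.2, -0.9]
opening: 0.002
```

```bash
python3 - <<'E'
from h import *
fin()
E
```

```text
13.72 [495.6 -11.4 185.3] [-3.135 -0.007  2.397] F [-12.1  -3.2  -0.9] 0.0 yawtool 2.397
tcp in bay [-130.7  -61.4]
```

>>> apply_moves(motion="-1 -0.0008 0.0006 0 0; -1 -0.0017 0.0012 0 0; -1 -0.0025 0.0018 0 0; -1 -0.0034 0.0025 0 0; -1 -0.0042 0.0031 0 0; -1 -0.0051 0.0037 0 0; -1 -0.0059 0.0043 0 0; -1 -0.0068 0.0049 0 0; -1 -0.0076 0.0055 0 0; -1 -0.0085 0.0062 0 0; -1 -0.0093 0.0068 0 0; -1 -0.0102 0.0074 0 0")

```text
clock: 14.72
eef_pos: [508.3, -13.0, 185.3]
tcp_rot: [-3.135, -0.006, 2.397]
contact_force: [-10.8, -4.5, -0.6]
opening: -0.0
```

```bash
python3 - <<'E'
from h import *
fin(); look(5,(-59,4,-.02),["scene"])
E
```

```text
14.72 [508.3 -13.  185.3] [-3.135 -0.006  2.397] F [-10.8  -4.5  -0.6] -0.0 yawtool 2.397
tcp in bay [-118.5  -65.2]
scene blk [-59.7   4.2] yaw -0.007 score 0.62 far L/R x [-16.6 -17.8]
```

View pics/scene_e5.png

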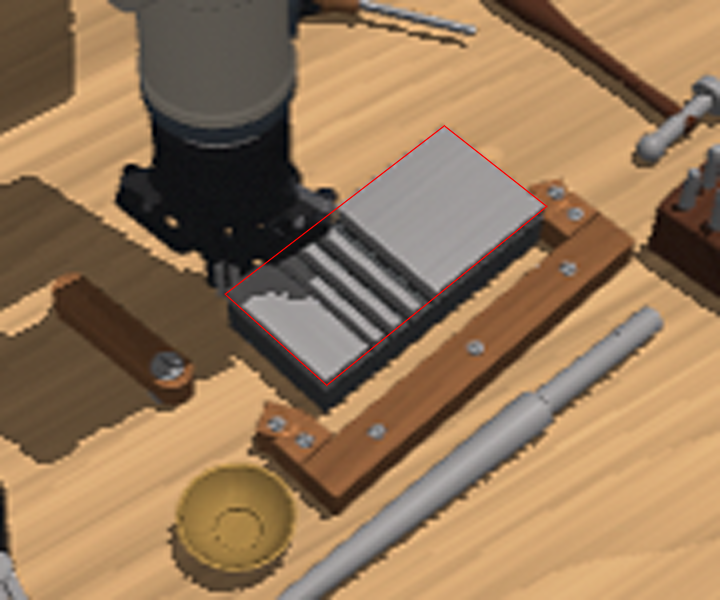

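>>> apply_moves(motion="-1 0.0054 -0.0072 0 0; -1 0.0054 -0.0072 0 0; -1 0.033 0.014 0 0; -1 0.063 0.037 0 0; -1 0.093 0.059 0 0; -1 0.1194 0.0793 0 0; -1 0.1194 0.0793 0 0; -1 0.117 0.0825 0 0; -1 0.1146 0.0857 0 0; -1 0.114 0.0865 0 0; -1 0.1134 0.0873 0 0; -1 0.1128 0.0881 0 0; -1 0.1122 0.0889 0 0; -1 0.1116 0.0897 0 0; -1 0.111 0.0905 0 0; -1 0.1104 0.0913 0 0; -1 0.1098 0.0921 0 0; -1 0.1092 0.0929 0 0; -1 0.1086 0.0937 0 0")

```text
clock: 16.35
eef_pos: [492.3, 126.9, 185.4]
tcp_rot: [-3.134, -0.006, 2.393]
contact_force: [-13.6, 2.7, 1.7]
opening: -0.001
```

```bash
python3 - <<'E'
from h import *
fin(); look(6,(-58,4,-.06),["scene"])
E
```

```text
16.35 [492.3 126.9 185.4] [-3.134 -0.006  2.393] F [-13.6   2.7   1.7] -0.0 yawtool 2.393
tcp in bay [-109.9   75.2]
scene blk [-58.2   3.8] yaw -0.079 score 0.56 far L/R x [ -8.8 -23. ]
```

>>> apply_moves(motion="-1 -0.0006 0.0008 0 0; -1 -0.0012 0.0016 0 0; -1 -0.0018 0.0024 0 0; -1 -0.0024 0.0032 0 0; -1 -0.003 0.004 0 0")

```text
clock: 16.82
eef_pos: [497.3, 127.8, 185.4]
tcp_rot: [-3.134, -0.006, 2.393]
contact_force: [-13.4, 3.2, 0.9]
opening: 0.001
```

```bash
python3 - <<'E'
from h import *
fin(); look(7,(-57,4,-.12),["scene"])
E
```

```text
16.82 [497.3 127.8 185.4] [-3.134 -0.006  2.393] F [-13.4   3.2   0.9] 0.0 yawtool 2.393
tcp in bay [-104.8   75.3]
scene blk [-57.    3.3] yaw -0.129 score 0.56 far L/R x [ -3.2 -26.4]
```

>>> apply_moves(motion="-1 0.009 -0.012 0 0; -1 0.0182 -0.0239 0 0; -1 0.0182 -0.0239 0 0; -1 -0.01 -0.045 0 0; -1 -0.04 -0.068 0 0; -1 -0.07 -0.091 0 0; -1 -0.0942 -0.1092 0 0; -1 -0.0942 -0.1092 0 0; -1 -0.0967 -0.106 0 0; -1 -0.0991 -0.1028 0 0; -1 -0.0997 -0.102 0 0; -1 -0.1003 -0.1012 0 0; -1 -0.1009 -0.1004 0 0; -1 -0.1015 -0.0996 0 0; -1 -0.1021 -0.0988 0 0; -1 -0.1027 -0.098 0 0; -1 -0.1033 -0.0972 0 0; -1 -0.1039 -0.0964 0 0; -1 -0.1045 -0.0956 0 0; -1 -0.1051 -0.0948 0 0")

```text
clock: 18.53
eef_pos: [510.1, -10.7, 185.3]
tcp_rot: [-3.135, -0.006, 2.397]
contact_force: [-10.2, -4.0, -1.2]
opening: -0.001
```

>>> apply_moves(motion="-1 -0.0006 0.0008 0 0; -1 -0.0012 0.0016 0 0; -1 -0.0018 0.0024 0 0; -1 -0.0024 0.0032 0 0; -1 -0.003 0.004 0 0")

```text
clock: 18.95
eef_pos: [515.0, -9.9, 185.3]
tcp_rot: [-3.135, -0.006, 2.397]
contact_force: [-11.7, -4.5, -0.7]
opening: -0.001
```

```bash
python3 - <<'E'
from h import *
fin(); look(8,(-54,4,-.03),["scene"])
E
```

```text
18.95 [515.   -9.9 185.3] [-3.135 -0.006  2.397] F [-11.7  -4.5  -0.7] -0.0 yawtool 2.397
tcp in bay [-111.3  -63.4]
scene blk [-52.7   3.7] yaw -0.007 score 0.62 far L/R x [ -9.5 -10.8]
```

>>> apply_moves(motion="-1 -0.0006 0.0008 0 0; -1 -0.0012 0.0016 0 0; -1 -0.0018 0.0024 0 0; -1 -0.0024 0.0032 0 0")

```text
clock: 19.33
eef_pos: [519.0, -9.2, 185.3]
tcp_rot: [-3.135, -0.006, 2.397]
contact_force: [-10.5, -5.1, -0.4]
opening: -0.002
```

```bash
python3 - <<'E'
from h import *
fin(); look(9,(-52,4,.03),["scene"])
E
```

```text
19.33 [519.   -9.2 185.3] [-3.135 -0.006  2.397] F [-10.5  -5.1  -0.4] -0.0 yawtool 2.397
tcp in bay [-107.3  -63.4]
scene blk [-51.5   4.1] yaw 0.034 score 0.62 far L/R x [-12.   -5.9]
```

>>> apply_moves(motion="-1 0.0091 -0.012 0 0; -1 0.0091 -0.012 0 0; -1 0.035 0.01 0 0; -1 0.065 0.032 0 0; -1 0.095 0.054 0 0; -1 0.1207 0.0727 0 0; -1 0.1207 0.0727 0 0; -1 0.118 0.076 0 0; -1 0.1158 0.0791 0 0; -1 0.1152 0.0799 0 0; -1 0.1146 0.0807 0 0; -1 0.114 0.0815 0 0; -1 0.1134 0.0823 0 0; -1 0.1128 0.0831 0 0; -1 0.1122 0.0839 0 0; -1 0.1116 0.0847 0 0; -1 0.111 0.0855 0 0; -1 0.1104 0.0863 0 0; -1 0.1104 0.0863 0 0")

```text
clock: 20.97
eef_pos: [496.9, 126.9, 185.4]
tcp_rot: [-3.134, -0.005, 2.394]
contact_force: [-11.8, 2.3, 0.2]
opening: 0.001
```

```bash
python3 - <<'E'
from h import *
fin(); look(10,(-50,4,-.03),["scene"])
E
```

```text
20.97 [496.9 126.9 185.4] [-3.134 -0.005  2.394] F [-11.8   2.3   0.2] 0.0 yawtool 2.394
tcp in bay [-105.4   74.5]
scene blk [-50.2   3.8] yaw -0.031 score 0.56 far L/R x [ -4.9 -10.4]
```

>>> apply_moves(motion="-1 -0.0006 0.0008 0 0; -1 -0.0012 0.0016 0 0; -1 -0.0015 0.002 0 0; -1 -0.0018 0.0024 0 0")

```text
clock: 21.35
eef_pos: [499.6, 127.5, 185.3]
tcp_rot: [-3.134, -0.006, 2.394]
contact_force: [-13.2, 2.3, 2.3]
opening: 0.0
```

```bash
python3 - <<'E'
from h import *
fin(); look(11,(-49,4,-.06),["scene"])
E
```

```text
21.35 [499.6 127.5 185.3] [-3.134 -0.006  2.394] F [-13.2   2.3   2.3] 0.0 yawtool 2.394
tcp in bay [-102.6   74.6]
scene blk [-49.5   3.6] yaw -0.059 score 0.56 far L/R x [ -1.8 -12.3]
```

>>> apply_moves(motion="-1 0.0109 -0.0143 0 0; -1 0.0109 -0.0143 0 0; -1 -0.015 -0.034 0 0; -1 -0.045 -0.057 0 0; -1 -0.075 -0.08 0 0; -1 -0.1007 -0.099 0 0; -1 -0.1007 -0.099 0 0; -1 -0.1025 -0.0967 0 0; -1 -0.1043 -0.0943 0 0; -1 -0.1049 -0.0935 0 0; -1 -0.1055 -0.0927 0 0; -1 -0.1061 -0.0919 0 0; -1 -0.1067 -0.0911 0 0; -1 -0.1073 -0.0903 0 0; -1 -0.1079 -0.0895 0 0; -1 -0.1085 -0.0887 0 0; -1 -0.1091 -0.0879 0 0; -1 -0.1091 -0.0879 0 0")

```text
clock: 22.9
eef_pos: [519.9, -8.8, 185.3]
tcp_rot: [-3.135, -0.006, 2.397]
contact_force: [-10.5, -5.0, -1.9]
opening: -0.002
```

```bash
python3 - <<'E'
from h import *
fin(); look(12,(-48,4,-.02),["scene"])
E
```

```text
22.9 [519.9  -8.8 185.3] [-3.135 -0.006  2.397] F [-10.5  -5.   -1.9] -0.0 yawtool 2.397
tcp in bay [-106.3  -63.2]
scene blk [-47.6   3.7] yaw -0.007 score 0.62 far L/R x [-4.5 -5.7]
```

>>> apply_moves(motion="-1 -0.0006 0.0008 0 0; -1 -0.0012 0.0016 0 0; -1 -0.0018 0.0024 0 0; -1 -0.0021 0.0028 0 0")

```text
clock: 23.28
eef_pos: [523.2, -8.2, 185.3]
tcp_rot: [-3.135, -0.006, 2.397]
contact_force: [-10.2, -5.4, -1.4]
opening: -0.005
```

```bash
python3 - <<'E'
from h import *
fin(); look(13,(-47,4,.02),["scene"])
E
```

```text
23.28 [523.2  -8.2 185.3] [-3.135 -0.006  2.397] F [-10.2  -5.4  -1.4] -0.0 yawtool 2.397
tcp in bay [-102.9  -63.2]
scene blk [-46.8   3.9] yaw 0.025 score 0.62 far L/R x [-6.6 -2. ]
```

>>> apply_moves(motion="-1 0.0085 -0.0112 0 0; -1 0.0085 -0.0112 0 0; -1 0.035 0.01 0 0; -1 0.065 0.032 0 0; -1 0.095 0.054 0 0; -1 0.1197 0.0732 0 0; -1 0.1197 0.0732 0 0; -1 0.1174 0.0762 0 0; -1 0.1151 0.0792 0 0; -1 0.1145 0.08 0 0; -1 0.1139 0.0808 0 0; -1 0.1133 0.0816 0 0; -1 0.1127 0.0824 0 0; -1 0.1121 0.0832 0 0; -1 0.1115 0.084 0 0; -1 0.1115 0.084 0 0")

```text
clock: 24.67
eef_pos: [498.7, 126.8, 185.4]
tcp_rot: [-3.134, -0.006, 2.394]
contact_force: [-13.3, 1.0, 1.9]
opening: -0.001
```

```bash
python3 - <<'E'
from h import *
fin(); look(14,(-46,4,0),["scene"])
E
```

```text
24.67 [498.7 126.8 185.4] [-3.134 -0.006  2.394] F [-13.3   1.    1.9] -0.0 yawtool 2.394
tcp in bay [-103.6   74. ]
scene blk [-46.4   4. ] yaw 0.001 score 0.56 far L/R x [-4.  -3.8]
```

>>> apply_moves(motion="-1 -0.0004 0.0005 0 0; -1 -0.0008 0.001 0 0; -1 -0.0012 0.0015 0 0; -1 -0.0015 0.002 0 0; -1 -0.0015 0.002 0 0")

```text
clock: 25.13
eef_pos: [501.0, 127.3, 185.3]
tcp_rot: [-3.134, -0.006, 2.393]
contact_force: [-13.0, 1.6, 1.3]
opening: 0.001
```

>>> apply_moves(motion="-1 -0.0003 0.0004 0 0; -1 -0.0006 0.0008 0 0; -1 -0.0006 0.0008 0 0")

```text
clock: 25.38
eef_pos: [501.9, 127.4, 185.3]
tcp_rot: [-3.134, -0.006, 2.393]
contact_force: [-12.8, 2.4, -1.0]
opening: -0.001
```

```bash
python3 - <<'E'
from h import *
fin(); look(15,(-46,4,-.02),["scene"])
E
```

```text
25.38 [501.9 127.4 185.3] [-3.134 -0.006  2.393] F [-12.8   2.4  -1. ] -0.0 yawtool 2.393
tcp in bay [-100.3   74.1]
scene blk [-45.4   3.8] yaw -0.033 score 0.55 far L/R x [-0.  -5.9]
```

>>> apply_moves(motion="-1 -0.0003 0.0004 0 0; -1 -0.0006 0.0008 0 0; -1 -0.0006 0.0008 0 0")

```text
clock: 25.68
eef_pos: [502.9, 127.6, 185.3]
tcp_rot: [-3.134, -0.006, 2.394]
contact_force: [-12.8, 1.5, -0.1]
opening: -0.002
```

>>> apply_moves(motion="-1 -0.0003 0.0004 0 0; -1 -0.0003 0.0004 0 0")

```text
clock: 25.85
eef_pos: [503.4, 127.7, 185.3]
tcp_rot: [-3.134, -0.006, 2.393]
contact_force: [-11.8, 2.3, -0.0]
opening: 0.001
```

```bash
python3 - <<'E'
from h import *
fin(); look(16,(-45,4,-.04),["scene"])
E
```

```text
25.85 [503.4 127.7 185.3] [-3.134 -0.006  2.393] F [-11.8   2.3  -0. ] 0.0 yawtool 2.393
tcp in bay [-98.8  74.2]
scene blk [-45.    3.6] yaw -0.051 score 0.56 far L/R x [ 2.  -7.1]
```

View pics/scene_e16.png

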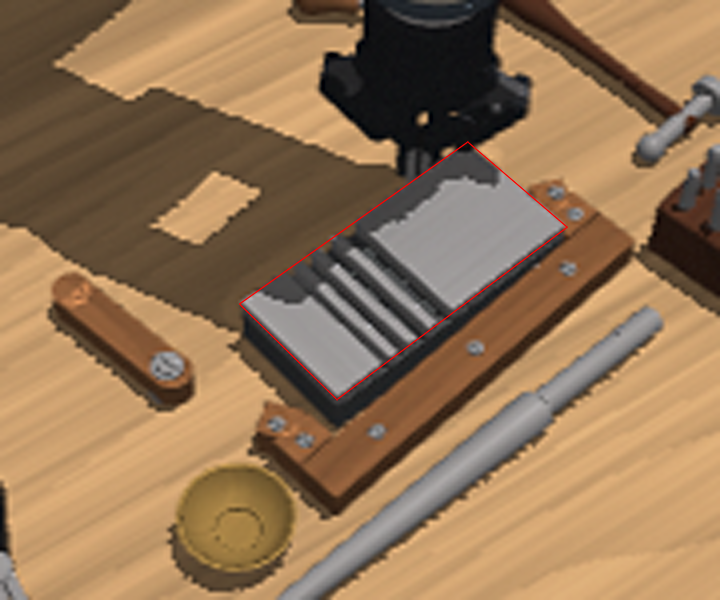

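>>> apply_moves(motion="-1 -0.0003 0.0004 0 0; -1 -0.0003 0.0004 0 0")

```text
clock: 26.07
eef_pos: [503.6, 127.8, 185.2]
tcp_rot: [-3.133, -0.006, 2.394]
contact_force: [-13.8, 1.4, 2.0]
opening: 0.001
```

>>> apply_moves(motion="-1 -0.0003 0.0004 0 0; -1 -0.0003 0.0004 0 0")

```text
clock: 26.23
eef_pos: [503.8, 127.8, 185.2]
tcp_rot: [-3.132, -0.007, 2.394]
contact_force: [-14.8, 1.3, 3.0]
opening: 0.001
```

>>> apply_moves(motion="-1 -0.0003 0.0004 0 0; -1 -0.0003 0.0004 0 0")

```text
clock: 26.4
eef_pos: [504.0, 127.8, 185.1]
tcp_rot: [-3.132, -0.007, 2.394]
contact_force: [-16.9, 0.7, 4.0]
opening: -0.001
```

```bash
python3 - <<'E'
from h import *
fin(); look(17,(-45,4,-.06),["scene"])
E
```

```text
26.4 [504.  127.8 185.1] [-3.132 -0.007  2.394] F [-16.9   0.7   4. ] -0.0 yawtool 2.394
tcp in bay [-98.2  74.1]
scene blk [-44.9   3.7] yaw -0.052 score 0.56 far L/R x [ 2.1 -7.1]
```

>>> apply_moves(motion="-1 0.0109 -0.0143 0 0; -1 0.0109 -0.0143 0 0; -1 -0.015 -0.034 0 0; -1 -0.045 -0.057 0 0; -1 -0.075 -0.08 0 0; -1 -0.0935 -0.0936 0 0; -1 -0.0935 -0.0936 0 0; -1 -0.0947 -0.0921 0 0; -1 -0.0959 -0.0905 0 0; -1 -0.0965 -0.0897 0 0; -1 -0.0971 -0.0889 0 0; -1 -0.0977 -0.0881 0 0; -1 -0.0983 -0.0873 0 0; -1 -0.0989 -0.0865 0 0; -1 -0.0995 -0.0857 0 0; -1 -0.1001 -0.0849 0 0; -1 -0.1001 -0.0849 0 0")

```text
clock: 27.87
eef_pos: [520.1, -0.3, 185.5]
tcp_rot: [-3.135, -0.007, 2.397]
contact_force: [-13.6, -3.5, 3.3]
opening: 0.003
```

```bash
python3 - <<'E'
from h import *
fin(); look(18,(-44,4,-.04),["scene"])
E
```

```text
27.87 [ 5.201e+02 -3.000e-01  1.855e+02] [-3.135 -0.007  2.397] F [-13.6  -3.5   3.3] 0.0 yawtool 2.397
tcp in bay [-104.7  -54.8]
scene blk [-44.4   3.4] yaw -0.042 score 0.62 far L/R x [ 1.8 -5.7]
```

>>> apply_moves(motion="-1 -0.0005 0.0006 0 0; -1 -0.0009 0.0012 0 0; -1 -0.0014 0.0018 0 0; -1 -0.0018 0.0024 0 0; -1 -0.0022 0.003 0 0; -1 -0.0022 0.003 0 0")

```text
clock: 28.42
eef_pos: [523.7, 0.2, 185.2]
tcp_rot: [-3.135, -0.007, 2.397]
contact_force: [-11.9, -5.4, -0.4]
opening: -0.001
```

```bash
python3 - <<'E'
from h import *
fin(); look(19,(-44,4,-.01),["scene"])
E
```

```text
28.42 [5.237e+02 2.000e-01 1.852e+02] [-3.135 -0.007  2.397] F [-11.9  -5.4  -0.4] -0.0 yawtool 2.397
tcp in bay [-101.  -55.]
scene blk [-43.    3.7] yaw 0.002 score 0.61 far L/R x [-0.6 -0.4]
```

>>> apply_moves(motion="-1 -0.0003 0.0004 0 0; -1 -0.0006 0.0008 0 0; -1 -0.0009 0.0012 0 0; -1 -0.0009 0.0012 0 0")

```text
clock: 28.8
eef_pos: [525.2, 0.5, 185.2]
tcp_rot: [-3.135, -0.007, 2.397]
contact_force: [-12.2, -6.2, -1.5]
opening: 0.001
```

>>> apply_moves(motion="-1 -0.0003 0.0004 0 0; -1 -0.0003 0.0004 0 0")

```text
clock: 28.97
eef_pos: [525.6, 0.6, 185.2]
tcp_rot: [-3.135, -0.007, 2.397]
contact_force: [-11.6, -4.7, -1.1]
opening: 0.001
```

>>> apply_moves(motion="-1 -0.0003 0.0004 0 0; -1 -0.0003 0.0004 0 0")

```text
clock: 29.13
eef_pos: [525.9, 0.6, 185.1]
tcp_rot: [-3.134, -0.007, 2.397]
contact_force: [-12.7, -6.4, -0.0]
opening: 0.0
```

```bash
python3 - <<'E'
from h import *
fin(); look(20,(-43,4,.01),["scene"])
E
```

```text
29.13 [525.9   0.6 185.1] [-3.134 -0.007  2.397] F [-12.7  -6.4  -0. ] 0.0 yawtool 2.397
tcp in bay [-98.8 -55. ]
scene blk [-42.2   3.9] yaw 0.024 score 0.61 far L/R x [-1.9  2.4]
```

>>> apply_moves(motion="-1 0.0085 -0.0112 0 0; -1 0.0085 -0.0112 0 0; -1 0.035 0.01 0 0; -1 0.065 0.032 0 0; -1 0.09 0.051 0 0; -1 0.1025 0.0602 0 0; -1 0.1025 0.0602 0 0; -1 0.1 0.0634 0 0; -1 0.0976 0.0666 0 0; -1 0.097 0.0674 0 0; -1 0.0964 0.0682 0 0; -1 0.0958 0.069 0 0; -1 0.0952 0.0698 0 0; -1 0.0949 0.0702 0 0; -1 0.0949 0.0702 0 0")

```text
clock: 30.43
eef_pos: [504.2, 114.6, 185.3]
tcp_rot: [-3.132, -0.007, 2.394]
contact_force: [-14.9, -0.4, 4.1]
opening: -0.006
```

```bash
python3 - <<'E'
from h import *
fin(); look(21,(-42,4,.01),["scene"])
E
```

```text
30.43 [504.2 114.6 185.3] [-3.132 -0.007  2.394] F [-14.9  -0.4   4.1] -0.01 yawtool 2.394
tcp in bay [-100.3   61.1]
scene blk [-42.5   4.1] yaw 0.014 score 0.57 far L/R x [-1.2  1.3]
```

Continue in small steps.

>>> apply_moves(motion="-1 -0.0003 0.0004 0 0; -1 -0.0006 0.0008 0 0; -1 -0.0006 0.0008 0 0")

```text
clock: 30.73
eef_pos: [505.1, 114.8, 185.2]
tcp_rot: [-3.132, -0.007, 2.394]
contact_force: [-15.1, 0.9, 3.9]
opening: -0.004
```

>>> apply_moves(motion="-1 -0.0003 0.0004 0 0; -1 -0.0006 0.0008 0 0; -1 -0.0006 0.0008 0 0")

```text
clock: 30.98
eef_pos: [506.0, 115.1, 185.1]
tcp_rot: [-3.132, -0.007, 2.394]
contact_force: [-15.5, 1.7, 1.7]
opening: -0.002
```

```bash
python3 - <<'E'
from h import *
fin(); look(22,(-42,4,.0),["scene"])
E
```

```text
30.98 [506.  115.1 185.1] [-3.132 -0.007  2.394] F [-15.5   1.7   1.7] -0.0 yawtool 2.394
tcp in bay [-98.4  61.3]
scene blk [-41.7   3.9] yaw -0.006 score 0.58 far L/R x [1.4 0.3]
```

>>> apply_moves(motion="-1 -0.0003 0.0004 0 0; -1 -0.0003 0.0004 0 0")

```text
clock: 31.2
eef_pos: [506.4, 115.2, 185.0]
tcp_rot: [-3.132, -0.007, 2.394]
contact_force: [-17.0, 1.9, 3.5]
opening: -0.001
```

>>> apply_moves(motion="-1 -0.0003 0.0004 0 0; -1 -0.0003 0.0004 0 0")

```text
clock: 31.37
eef_pos: [506.8, 115.2, 185.0]
tcp_rot: [-3.132, -0.007, 2.394]
contact_force: [-16.7, 1.0, 2.9]
opening: 0.003
```

```bash
python3 - <<'E'
from h import *
fin(); look(23,(-42,4,.0),["scene"])
E
```

```text
31.37 [506.8 115.2 185. ] [-3.132 -0.007  2.394] F [-16.7   1.    2.9] 0.0 yawtool 2.394
tcp in bay [-97.6  61.2]
scene blk [-41.5   3.8] yaw -0.011 score 0.58 far L/R x [2.  0.1]
```

>>> apply_moves(motion="-1 0.0073 -0.0096 0 0; -1 0.0073 -0.0096 0 0; -1 -0.02 -0.03 0 0; -1 -0.05 -0.053 0 0; -1 -0.075 -0.072 0 0; -1 -0.0859 -0.0804 0 0; -1 -0.0859 -0.0804 0 0; -1 -0.0878 -0.078 0 0; -1 -0.0896 -0.0756 0 0; -1 -0.0902 -0.0748 0 0; -1 -0.0908 -0.074 0 0; -1 -0.0914 -0.0732 0 0; -1 -0.0914 -0.0732 0 0")

```text
clock: 32.5
eef_pos: [524.9, 1.8, 185.4]
tcp_rot: [-3.135, -0.007, 2.397]
contact_force: [-13.2, -4.7, 3.5]
opening: 0.001
```

```bash
python3 - <<'E'
from h import *
fin(); look(24,(-42,4,.0),["scene"])
E
```

```text
32.5 [524.9   1.8 185.4] [-3.135 -0.007  2.397] F [-13.2  -4.7   3.5] 0.0 yawtool 2.397
tcp in bay [-99.5 -53.5]
scene blk [-41.    3.7] yaw -0.002 score 0.61 far L/R x [1.7 1.3]
```

>>> apply_moves(motion="-1 -0.0003 0.0004 0 0; -1 -0.0003 0.0004 0 0")

```text
clock: 32.72
eef_pos: [525.0, 2.0, 185.4]
tcp_rot: [-3.134, -0.007, 2.397]
contact_force: [-13.2, -3.8, 2.7]
opening: 0.003
```

>>> apply_moves(motion="-1 -0.0003 0.0004 0 0; -1 -0.0003 0.0004 0 0")

```text
clock: 32.88
eef_pos: [525.4, 2.0, 185.3]
tcp_rot: [-3.134, -0.007, 2.397]
contact_force: [-15.0, -4.4, 3.1]
opening: -0.003
```

```bash
python3 - <<'E'
from h import *
fin(); look(25,(-41,4,.0),["scene"])
E
```

```text
32.88 [525.4   2.  185.3] [-3.134 -0.007  2.397] F [-15.   -4.4   3.1] -0.0 yawtool 2.397
tcp in bay [-99.1 -53.4]
scene blk [-41.1   3.7] yaw -0.002 score 0.61 far L/R x [1.6 1.2]
```

>>> apply_moves(motion="-1 -0.0003 0.0004 0 0; -1 -0.0003 0.0004 0 0")

```text
clock: 33.1
eef_pos: [525.7, 2.1, 185.2]
tcp_rot: [-3.134, -0.008, 2.397]
contact_force: [-13.9, -5.0, 2.0]
opening: 0.001
```

>>> apply_moves(motion="-1 -0.0003 0.0004 0 0; -1 -0.0003 0.0004 0 0")

```text
clock: 33.27
eef_pos: [526.4, 2.1, 185.2]
tcp_rot: [-3.134, -0.007, 2.397]
contact_force: [-13.0, -5.9, 1.4]
opening: -0.003
```

```bash
python3 - <<'E'
from h import *
fin(); look(26,(-41,4,.0),["scene"])
E
```

```text
33.27 [526.4   2.1 185.2] [-3.134 -0.007  2.397] F [-13.   -5.9   1.4] -0.0 yawtool 2.397
tcp in bay [-98.  -53.5]
scene blk [-40.8   3.8] yaw 0.008 score 0.61 far L/R x [1.  2.4]
```

View pics/scene_e26.png

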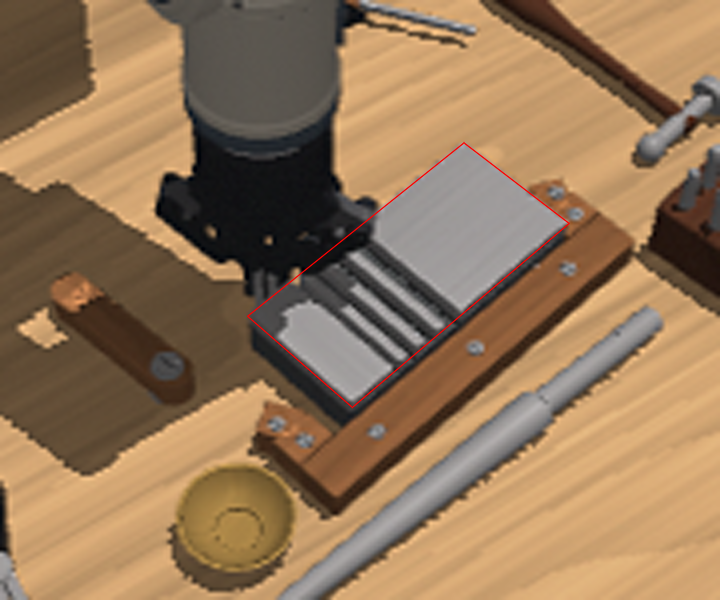

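>>> apply_moves(motion="-1 -0.0003 0.0004 0 0; -1 -0.0003 0.0004 0 0")

```text
clock: 33.48
eef_pos: [526.7, 2.2, 185.2]
tcp_rot: [-3.133, -0.008, 2.397]
contact_force: [-13.1, -6.5, 1.5]
opening: 0.0
```

>>> apply_moves(motion="-1 -0.0003 0.0004 0 0; -1 -0.0003 0.0004 0 0")

```text
clock: 33.65
eef_pos: [527.1, 2.2, 185.1]
tcp_rot: [-3.133, -0.008, 2.397]
contact_force: [-14.1, -6.3, 1.3]
opening: 0.004
```

```bash
python3 - <<'E'
from h import *
fin(); look(27,(-41,4,.0),["scene"])
E
```

```text
33.65 [527.1   2.2 185.1] [-3.133 -0.008  2.397] F [-14.1  -6.3   1.3] 0.0 yawtool 2.397
tcp in bay [-97.3 -53.5]
scene blk [-40.5   3.8] yaw 0.014 score 0.61 far L/R x [0.7 3.3]
```

>>> apply_moves(motion="-1 -0.0003 0.0004 0 0; -1 -0.0003 0.0004 0 0")

```text
clock: 33.87
eef_pos: [527.2, 2.3, 185.0]
tcp_rot: [-3.133, -0.009, 2.397]
contact_force: [-15.5, -6.4, 3.1]
opening: 0.0
```

>>> apply_moves(motion="-1 -0.0003 0.0004 0 0; -1 -0.0003 0.0004 0 0")

```text
clock: 34.03
eef_pos: [527.4, 2.4, 184.9]
tcp_rot: [-3.132, -0.009, 2.397]
contact_force: [-16.3, -5.4, 4.0]
opening: -0.0
```

```bash
python3 - <<'E'
from h import *
fin(); look(28,(-41,4,.0),["scene"])
E
```

```text
34.03 [527.4   2.4 184.9] [-3.132 -0.009  2.397] F [-16.3  -5.4   4. ] -0.0 yawtool 2.397
tcp in bay [-97.  -53.4]
scene blk [-40.5   3.8] yaw 0.016 score 0.6 far L/R x [0.6 3.4]
```

>>> apply_moves(motion="-1 0.0073 -0.0096 0 0; -1 0.0073 -0.0096 0 0; -1 0.035 0.01 0 0; -1 0.065 0.032 0 0; -1 0.0966 0.0582 0 0; -1 0.0966 0.0582 0 0; -1 0.095 0.0602 0 0; -1 0.0935 0.0622 0 0; -1 0.0929 0.063 0 0; -1 0.0923 0.0638 0 0; -1 0.0917 0.0646 0 0; -1 0.0911 0.0654 0 0; -1 0.0911 0.0654 0 0")

```text
clock: 35.17
eef_pos: [506.8, 110.0, 185.5]
tcp_rot: [-3.134, -0.006, 2.394]
contact_force: [-13.3, -1.1, 3.1]
opening: 0.001
```

```bash
python3 - <<'E'
from h import *
fin(); look(29,(-41,4,.0),["scene"])
E
```

```text
35.17 [506.8 110.  185.5] [-3.134 -0.006  2.394] F [-13.3  -1.1   3.1] 0.0 yawtool 2.394
tcp in bay [-98.6  56.1]
scene blk [-40.7   3.9] yaw 0.009 score 0.57 far L/R x [1.  2.7]
```

>>> apply_moves(motion="-1 -0.0003 0.0004 0 0; -1 -0.0003 0.0004 0 0")

```text
clock: 35.38
eef_pos: [506.9, 110.0, 185.4]
tcp_rot: [-3.133, -0.006, 2.394]
contact_force: [-13.5, -0.3, 3.8]
opening: -0.001
```

>>> apply_moves(motion="-1 -0.0003 0.0004 0 0; -1 -0.0003 0.0004 0 0")

```text
clock: 35.55
eef_pos: [507.1, 110.0, 185.3]
tcp_rot: [-3.133, -0.006, 2.394]
contact_force: [-15.0, -1.9, 3.3]
opening: 0.003
```

>>> apply_moves(motion="-1 -0.0003 0.0004 0 0; -1 -0.0003 0.0004 0 0")

```text
clock: 35.72
eef_pos: [507.3, 110.0, 185.2]
tcp_rot: [-3.132, -0.007, 2.393]
contact_force: [-16.0, -1.7, 4.5]
opening: 0.002
```

```bash
python3 - <<'E'
from h import *
fin(); look(30,(-41,4,.0),["scene"])
E
```

```text
35.72 [507.3 110.  185.2] [-3.132 -0.007  2.393] F [-16.   -1.7   4.5] 0.0 yawtool 2.393
tcp in bay [-98.1  56. ]
scene blk [-40.7   3.9] yaw 0.009 score 0.57 far L/R x [1.  2.7]
```

>>> apply_moves(motion="-1 -0.0002 0.0003 0 0; -1 -0.0003 0.0004 0 0; -1 -0.0003 0.0004 0 0")

```text
clock: 36.02
eef_pos: [507.5, 110.1, 185.1]
tcp_rot: [-3.131, -0.007, 2.393]
contact_force: [-17.1, -1.9, 5.4]
opening: -0.0
```

```bash
python3 - <<'E'
from h import *
fin(); look(31,(-41,4,.0),["scene"])
E
```

```text
36.02 [507.5 110.1 185.1] [-3.131 -0.007  2.393] F [-17.1  -1.9   5.4] -0.0 yawtool 2.393
tcp in bay [-97.8  56.1]
scene blk [-40.7   3.9] yaw 0.007 score 0.57 far L/R x [1.2 2.4]
```

>>> apply_moves(motion="-1 0.0048 -0.0064 0 0; -1 0.0048 -0.0064 0 0; -1 0.016 0.0021 0 0; -1 0.016 0.0021 0 0; -1 0.0136 0.0053 0 0; -1 0.013 0.0061 0 0; -1 0.0124 0.0069 0 0; -1 0.0118 0.0077 0 0; -1 0.0118 0.0077 0 0")

```text
clock: 36.82
eef_pos: [505.1, 124.4, 185.5]
tcp_rot: [-3.134, -0.006, 2.395]
contact_force: [-14.5, -0.2, 4.0]
opening: -0.001
```

```bash
python3 - <<'E'
from h import *
fin(); look(32,(-41,4,.0),["scene"])
E
```

```text
36.82 [505.1 124.4 185.5] [-3.134 -0.006  2.395] F [-14.5  -0.2   4. ] -0.0 yawtool 2.395
tcp in bay [-97.7  70.6]
scene blk [-40.9   4. ] yaw -0.002 score 0.56 far L/R x [1.8 1.4]
```

>>> apply_moves(motion="-1 0.0073 -0.0096 0 0; -1 0.0073 -0.0096 0 0; -1 -0.02 -0.03 0 0; -1 -0.05 -0.053 0 0; -1 -0.078 -0.074 0 0; -1 -0.092 -0.085 0 0; -1 -0.092 -0.085 0 0; -1 -0.0939 -0.0826 0 0; -1 -0.0957 -0.0802 0 0; -1 -0.0963 -0.0794 0 0; -1 -0.0969 -0.0786 0 0; -1 -0.0975 -0.0778 0 0; -1 -0.0981 -0.077 0 0; -1 -0.0981 -0.077 0 0")

```text
clock: 38.03
eef_pos: [525.7, 3.7, 185.9]
tcp_rot: [-3.138, -0.004, 2.397]
contact_force: [-8.6, 1.4, 1.4]
opening: 0.002
```

```bash
python3 - <<'E'
from h import *
fin(); look(33,(-41,4,.0),["scene"])
E
```

```text
38.03 [525.7   3.7 185.9] [-3.138 -0.004  2.397] F [-8.6  1.4  1.4] 0.0 yawtool 2.397
tcp in bay [-98.5 -51.9]
scene blk [-40.3   3.8] yaw 0.006 score 0.61 far L/R x [1.7 2.8]
```

>>> apply_moves(motion="-1 -0.0003 0.0004 0 0; -1 -0.0006 0.0008 0 0; -1 -0.0009 0.0012 0 0; -1 -0.0009 0.0012 0 0")

```text
clock: 38.42
eef_pos: [526.3, 3.9, 185.6]
tcp_rot: [-3.136, -0.006, 2.397]
contact_force: [-10.5, 1.2, 3.2]
opening: -0.003
```

>>> apply_moves(motion="-1 -0.0003 0.0004 0 0; -1 -0.0003 0.0004 0 0")

```text
clock: 38.58
eef_pos: [526.5, 4.0, 185.6]
tcp_rot: [-3.136, -0.007, 2.397]
contact_force: [-12.4, -0.0, 3.7]
opening: -0.002
```

```bash
python3 - <<'E'
from h import *
fin(); look(34,(-41,4,.0),["scene"])
E
```

```text
38.58 [526.5   4.  185.6] [-3.136 -0.007  2.397] F [-12.4  -0.    3.7] -0.0 yawtool 2.397
tcp in bay [-97.6 -51.7]
scene blk [-40.4   3.9] yaw 0.006 score 0.61 far L/R x [1.6 2.7]
```

>>> apply_moves(motion="-1 -0.0003 0.0004 0 0; -1 -0.0006 0.0008 0 0; -1 -0.0006 0.0008 0 0")

```text
clock: 38.88
eef_pos: [527.1, 4.1, 185.4]
tcp_rot: [-3.135, -0.007, 2.397]
contact_force: [-13.9, -0.0, 3.9]
opening: 0.003
```

```bash
python3 - <<'E'
from h import *
fin(); look(35,(-41,4,.0),["scene"])
E
```

```text
38.88 [527.1   4.1 185.4] [-3.135 -0.007  2.397] F [-13.9  -0.    3.9] 0.0 yawtool 2.397
tcp in bay [-97.  -51.7]
scene blk [-40.2   3.8] yaw 0.009 score 0.61 far L/R x [1.4 3.1]
```

```bash
cat > arc.py <<'E'
from h import *
V=17.
def cen(phi,P,gap=0,rc=66):
    n=np.array([np.sin(phi),np.cos(phi)]); u=np.array([-np.cos(phi),np.sin(phi)])
    vs=[V*np.array([np.cos(np.radians(a)),np.sin(np.radians(a))]) for a in (0,74.4,180,-105.6)]
    h=max(v@n for v in vs)
    return np.array(P)+rc*u-(12+h+gap)*n
def bay2tool(d,w=2.396-.175):
    ex=np.array([np.cos(w),np.sin(w)]); ey=np.array([np.sin(w),-np.cos(w)])
    return np.array([d@ex,d@ey])/1e3
E
python3 - <<'E'
from arc import *
fin()
P=(-96.5,-135)
s=r.sense(); c0=inv(BAY,[s["eef_pos"][:2]])[0]
c=cen(-.07,P,15); print("start",c,bay2tool(c-c0)); b=c0+[-20,0]; print("back",bay2tool(b-c0))
for q in("pivot","button_tip"):
  print(q,[(d["point"],round(d["conf"],2)) for d in spotter.place_of(q,"scene")[:1]])
print(spotter.place_of("far_left","scene")[:1],spotter.place_of("bay","scene")[:1])
E
```

```text
38.93 [527.1   4.1 185.4] [-3.135 -0.007  2.397] F [-13.5  -0.8   3. ] 0.0 yawtool 2.397
tcp in bay [-97.  -51.7]
start [-159.32985061 -182.52479785] [-0.06639954 -0.12878532]
back [ 0.01210697 -0.01591921]
pivot [([540.3, -76.3, 19.6], 0.78)]
button_tip [([451.8, -99.7, 11.0], 0.69)]
[{'point': [600.7, 170.2, 17.4], 'conf': 0.82}] [{'point': [642.2, -96.6, -3.9], 'conf': 0.73}]
```

>>> apply_moves(motion="-1 0.006 -0.008 0 0; -1 0.0121 -0.0159 0 0; -1 0.0121 -0.0159 -0.03 0; -1 0.0121 -0.0159 -0.06 0; -1 -0.006 -0.042 -0.06 0; -1 -0.025 -0.07 -0.06 0; -1 -0.045 -0.098 -0.06 0; -1 -0.0664 -0.1288 -0.06 0; -1 -0.0664 -0.1288 -0.06 0; -1 -0.0664 -0.1288 -0.06 0")

```text
clock: 39.97
eef_pos: [491.6, -137.9, 247.0]
tcp_rot: [3.141, 0.001, 2.392]
contact_force: [-0.2, 0.6, 0.4]
opening: 0.003
```

```bash
python3 - <<'E'
from h import *
fin(); look(36,(-41,4,.0),["scene","top"])
f=grab_frame("wrist"); cv2.imwrite("pics/wrist36.png",f["img"][:,:,::-1])
E
```

```text
39.97 [ 491.6 -137.9  247. ] [3.141e+00 1.000e-03 2.392e+00] F [-0.2  0.6  0.4] 0.0 yawtool 2.392
tcp in bay [-156.6 -185.4]
scene blk [-40.5   3.9] yaw 0.006 score 0.7 far L/R x [1.4 2.5]
top blk [-41.8   5. ] yaw 0.004 score 0.65 far L/R x [0.3 1.1]
```

View pics/scene_e36.png

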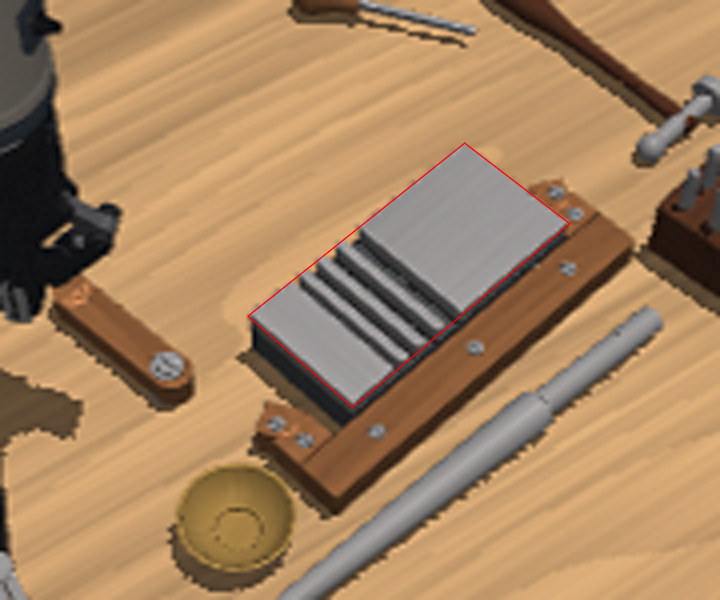

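View pics/top_e36.png

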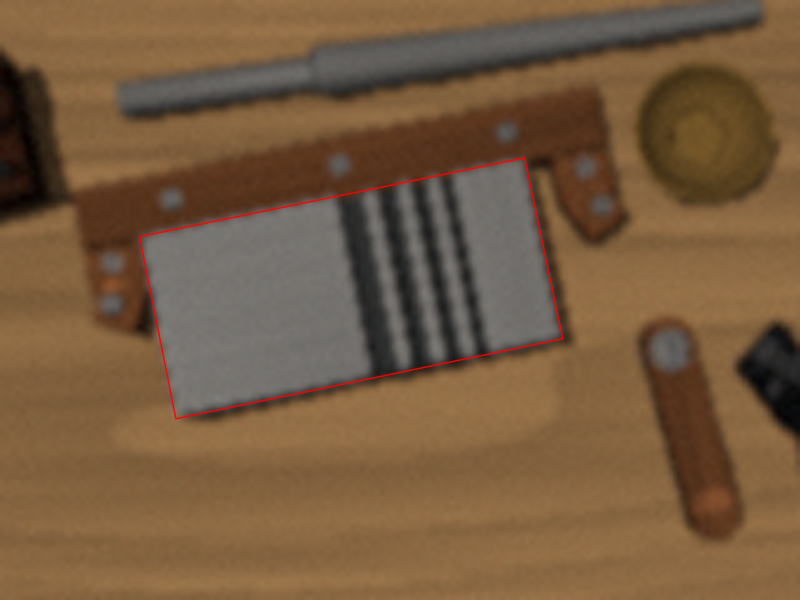

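View pics/wrist36.png

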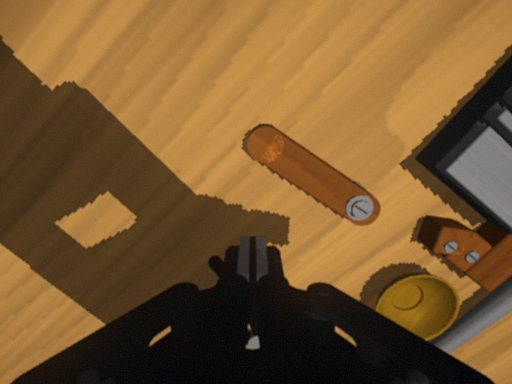

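```bash
python3 - <<'E'
from arc import *
P=np.array((-96.5,-135))
c0=np.array([-156.6,-185.4])
for phi,g in [(-.07,8),(-.07,3),(-.07,0)]+[(p,0) for p in np.arange(-.02,1.58,.0531)]:
    c=cen(phi,P,g); print(round(phi,3),np.round(c,1),np.round(bay2tool(c-c0,2.394-.175),4))
E
```

```text
-0.07 [-159.8 -175.5] [0.0098 0.0034]
-0.07 [-160.2 -170.6] [0.014  0.0061]
-0.07 [-160.4 -167.6] [0.0165 0.0078]
-0.02 [-161.9 -164.6] [0.0198 0.0083]
0.033 [-163.4 -161.3] [0.0233 0.0091]
0.086 [-164.7 -157.9] [0.0268 0.0101]
0.139 [-165.9 -154.4] [0.0303 0.0113]
0.192 [-166.8 -150.8] [0.0338 0.0128]
0.246 [-167.6 -147.1] [0.0372 0.0144]
0.299 [-168.1 -143.3] [0.0405 0.0162]
0.352 [-168.4 -139.4] [0.0438 0.0183]
0.405 [-168.5 -135.5] [0.047  0.0206]
0.458 [-168.4 -131.6] [0.05   0.0231]
0.511 [-168.  -127.6] [0.053  0.0258]
0.564 [-167.4 -123.6] [0.0558 0.0287]
0.617 [-166.5 -119.6] [0.0584 0.0318]
0.67 [-165.4 -115.7] [0.0609 0.0351]
0.723 [-164.  -111.8] [0.0632 0.0385]
0.777 [-162.4 -107.9] [0.0653 0.0421]
0.83 [-160.6 -104.2] [0.0672 0.0459]
0.883 [-158.4 -100.5] [0.0688 0.0498]
0.936 [-156.3  -97.1] [0.0702 0.0535]
0.989 [-154.7  -94.3] [0.0715 0.0566]
1.042 [-152.8  -91.5] [0.0726 0.0597]
1.095 [-150.8  -88.7] [0.0736 0.063 ]
1.148 [-148.7  -86.1] [0.0744 0.0663]
1.201 [-146.3  -83.5] [0.075  0.0697]
1.254 [-143.8  -81. ] [0.0755 0.0732]
1.308 [-141.1  -78.7] [0.0757 0.0768]
1.361 [-138.3  -76.4] [0.0758 0.0804]
1.414 [-135.3  -74.3] [0.0757 0.0841]
1.467 [-132.1  -72.4] [0.0753 0.0878]
1.52 [-128.8  -70.6] [0.0748 0.0915]
1.573 [-125.4  -68.9] [0.074  0.0952]
```

>>> apply_moves(motion="-1 0 0 0.031 0; -1 0 0 0.062 0; -1 0 0 0.062 0; -1 0.0098 0.0034 0.062 0; -1 0.014 0.0061 0.062 0; -1 0.0165 0.0078 0.062 0; -1 0.0198 0.0083 0.062 0; -1 0.0233 0.0091 0.062 0; -1 0.0268 0.0101 0.062 0; -1 0.0303 0.0113 0.062 0; -1 0.0338 0.0128 0.062 0; -1 0.0372 0.0144 0.062 0; -1 0.0405 0.0162 0.062 0; -1 0.0438 0.0183 0.062 0; -1 0.047 0.0206 0.062 0; -1 0.05 0.0231 0.062 0; -1 0.053 0.0258 0.062 0; -1 0.0558 0.0287 0.062 0; -1 0.0584 0.0318 0.062 0; -1 0.0609 0.0351 0.062 0")

```text
clock: 41.78
eef_pos: [470.7, -69.0, 184.5]
tcp_rot: [-3.141, -0.001, 2.395]
contact_force: [0.0, -5.3, 1.3]
opening: -0.0
```

```bash
python3 - <<'E'
from h import *
fin(); f=grab_frame("scene"); crop(f,180,110,360,260,4,[],"pics/s37.png")
E
```

```text
41.78 [470.7 -69.  184.5] [-3.141e+00 -1.000e-03  2.395e+00] F [ 0.  -5.3  1.3] -0.0 yawtool 2.395
tcp in bay [-165.3 -113.9]
```

View pics/s37.png

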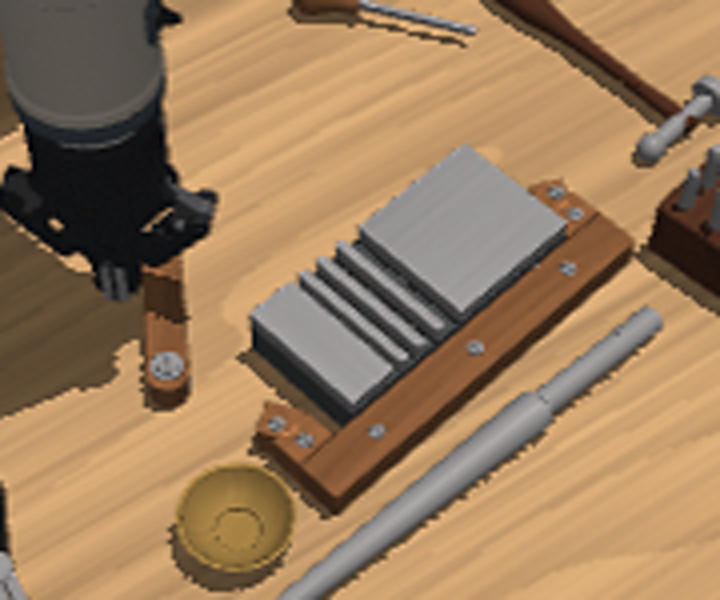

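>>> apply_moves(motion="-1 0.0023 0.0034 0 0; -1 0.0044 0.007 0 0; -1 0.0063 0.0108 0 0; -1 0.0079 0.0147 0 0; -1 0.0093 0.0184 0 0; -1 0.0106 0.0215 0 0; -1 0.0117 0.0246 0 0; -1 0.0127 0.0279 0 0; -1 0.0135 0.0312 0 0; -1 0.0141 0.0346 0 0; -1 0.0146 0.0381 0 0; -1 0.0148 0.0417 0 0; -1 0.0149 0.0453 0 0; -1 0.0149 0.0453 0 0")

```text
clock: 43.0
eef_pos: [491.2, -25.6, 184.7]
tcp_rot: [3.141, -0.0, 2.395]
contact_force: [-1.8, -1.4, 0.8]
opening: -0.002
```

```bash
python3 - <<'E'
from h import *
fin(); f=grab_frame("scene"); crop(f,180,110,360,260,4,[],"pics/s38.png")
cv2.imwrite("pics/sr38.png",bayrect(f,BAY,22))
f=grab_frame("top"); cv2.imwrite("pics/tr38.png",bayrect(f,BAY,22))
E
```

```text
43.0 [491.2 -25.6 184.7] [ 3.141 -0.     2.395] F [-1.8 -1.4  0.8] -0.0 yawtool 2.395
tcp in bay [-137.5  -74.7]
```

View pics/sr38.png

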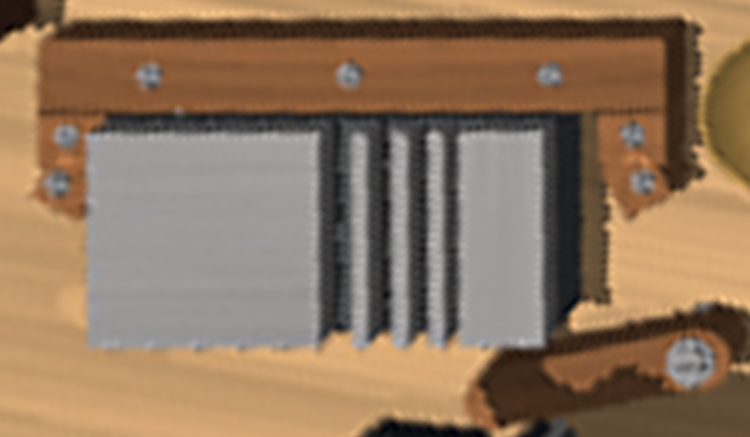

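View pics/tr38.png

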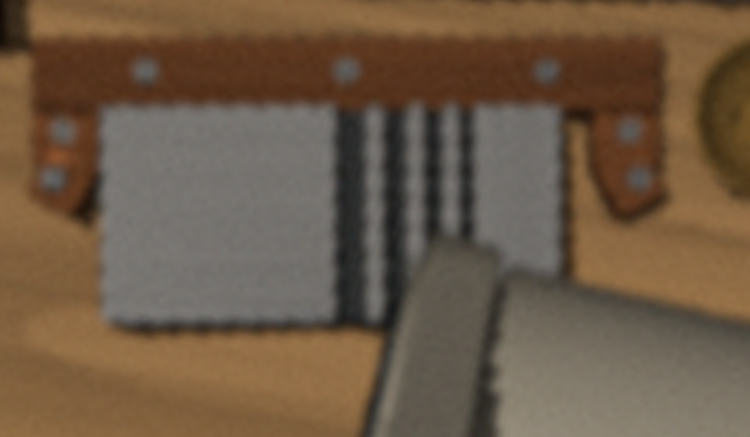

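>>> apply_moves(motion="-1 -0.0001 0.0019 0 0; -1 -0.0001 0.0037 0 0; -1 -0.0003 0.0056 0 0; -1 -0.0005 0.0074 0 0; -1 -0.0008 0.0093 0 0; -1 -0.001 0.0111 0 0; -1 -0.0012 0.0125 0 0; -1 -0.0012 0.0125 0 0")

```text
clock: 43.77
eef_pos: [500.4, -17.6, 184.7]
tcp_rot: [3.141, 0.0, 2.395]
contact_force: [-2.3, -2.3, 1.2]
opening: 0.002
```

```bash
python3 - <<'E'
from h import *
fin(); f=grab_frame("scene")
cv2.imwrite("pics/sr39.png",bayrect(f,BAY,22))
E
```

```text
43.77 [500.4 -17.6 184.7] [3.141 0.    2.395] F [-2.3 -2.3  1.2] 0.0 yawtool 2.395
tcp in bay [-127.   -68.4]
```

View pics/sr39.png

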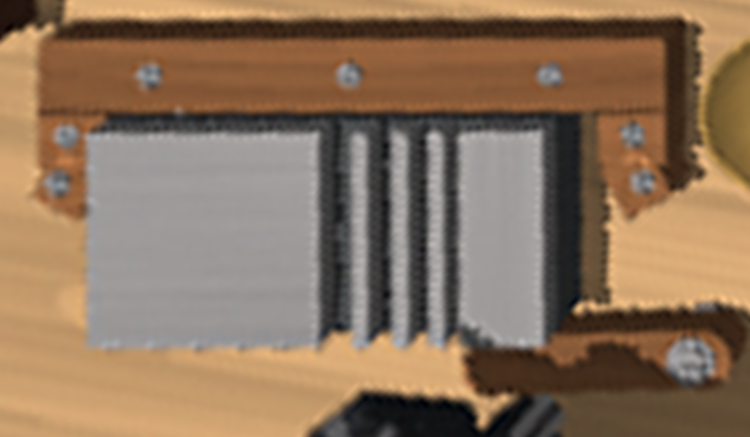

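>>> apply_moves(motion="-1 -0.0005 0.0006 0 0; -1 -0.0009 0.0012 0 0; -1 -0.0014 0.0018 0 0; -1 -0.0014 0.0018 0 0")

```text
clock: 44.15
eef_pos: [502.4, -17.3, 184.7]
tcp_rot: [-3.141, -0.0, 2.395]
contact_force: [-3.6, -0.9, 0.9]
opening: 0.003
```

```bash
python3 - <<'E'
from h import *
fin(); f=grab_frame("scene")
cv2.imwrite("pics/sr40.png",cv2.resize(bayrect(f,BAY,22,xr=(-130,-60),yr=(-160,-20),s=5),None,fx=1,fy=1))
E
```

```text
44.15 [502.4 -17.3 184.7] [-3.141 -0.     2.395] F [-3.6 -0.9  0.9] 0.0 yawtool 2.395
tcp in bay [-125.1  -68.4]
```

View pics/sr40.png

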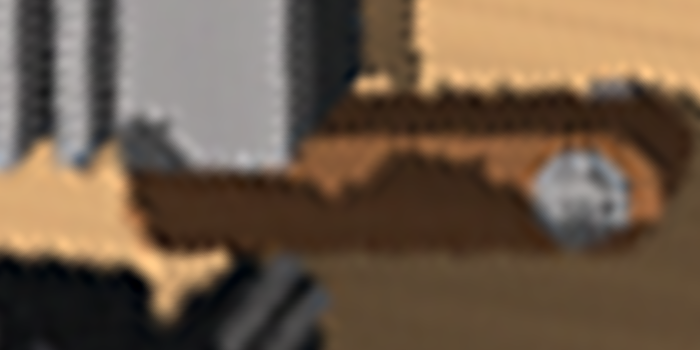

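>>> apply_moves(motion="-1 0.006 -0.008 0 0; -1 0.018 -0.024 0 0; -1 0.03 -0.04 0 0; -1 0.03 -0.04 -0.04 0; -1 0.03 -0.04 -0.08 0; -1 0.03 -0.04 -0.12 0; -1 0.055 -0.07 -0.12 0; -1 0.08 -0.1 -0.12 0; -1 0.08 -0.1 -0.12 0")

```text
clock: 44.95
eef_pos: [369.0, -36.5, 304.0]
tcp_rot: [-3.138, -0.004, 2.395]
contact_force: [-0.2, 1.4, -1.8]
opening: 0.001
```

```bash
python3 - <<'E'
from h import *
fin()
ims=[]
for n in("scene","top"):
    f=grab_frame(n); np.save(f"pics/{n}41.npy",f,allow_pickle=True); ims.append(bayrect(f,BAY,22,xr=(-125,35),yr=(-155,135),s=1.8*1.3))
    b=efit(f,n,(-41,4,0)); print(n,b.x,xf(b.x,[(42.5,90,0),(42.5,-90,0)])[:,0])
    for q in("pivot","button_tip","far_left","far_right"):
        print(q,[(d["point"],round(d["conf"],2)) for d in spotter.place_of(q,n)[:1]])
cv2.imwrite("pics/f41s.png",ims[0]);cv2.imwrite("pics/f41t.png",ims[1])
E
```

```text
44.95 [369.  -36.5 304. ] [-3.138 -0.004  2.395] F [-0.2  1.4 -1.8] 0.0 yawtool 2.395
tcp in bay [-259.8  -64.1]
scene [-4.06926281e+01  4.03522053e+00  4.55269179e-03] [1.39719057 2.21667227]
pivot [([539.0, -75.8, 18.9], 0.73)]
button_tip [([522.7, 13.8, 5.4], 0.63)]
far_left [([600.7, 165.5, 18.9], 0.66)]
far_right [([628.8, -10.8, 23.9], 0.58)]
top [-4.17045674e+01  5.00418229e+00  4.66417410e-03] [0.3751962 1.2147445]
pivot [([536.9, -77.7, 18.8], 0.68)]
button_tip [([517.9, 15.5, 13.0], 0.97)]
far_left [([597.7, 166.7, 23.3], 0.57)]
far_right [([628.5, -13.7, 20.2], 0.8)]
```

View pics/f41s.png

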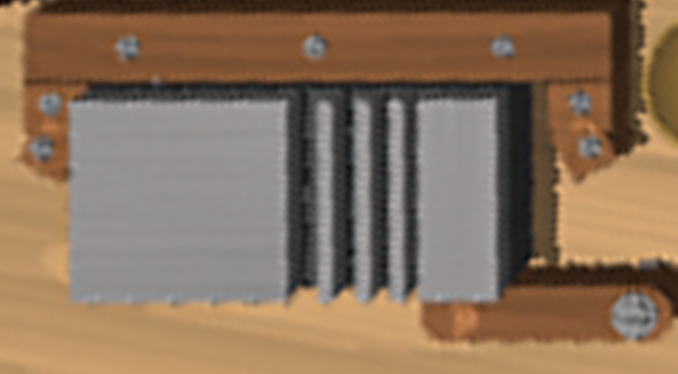

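View pics/f41t.png

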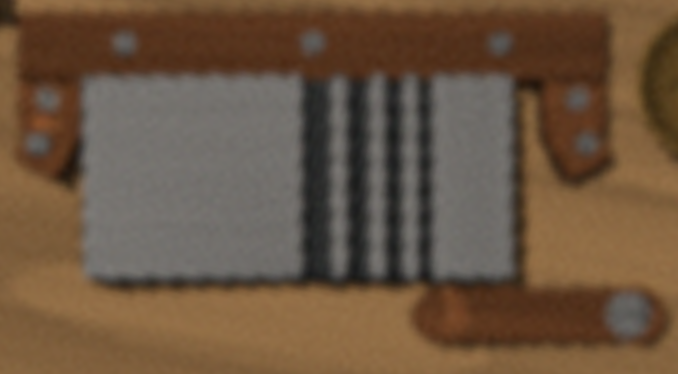

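```bash
python3 - <<'E'
from h import *
from scipy.ndimage import gaussian_filter1d
for n in("scene","top"):
    f=np.load(f"pics/{n}.npy",allow_pickle=True).item()
    for rng in [(20,85),(-40,20),(-90,-40)]:
        im=bayrect(f,BAY,24,xr=(-20,45),yr=rng,s=10).astype(float).mean(2).mean(1)
        g=gaussian_filter1d(im,6,order=1); x=45-np.arange(len(g))/10-.05
        top=sorted([(round(g[i],2),round(x[i],1)) for i in range(1,len(g)-1) if abs(g[i])>abs(g[i-1]) and abs(g[i])>=abs(g[i+1])],key=lambda t:-abs(t[0]))[:4]
        print(n,rng,top)
    o=OFF[n]; print("block far raw add", o[0]*np.cos(.175)+o[1]*np.sin(.175))
E
```

```text
scene (20, 85) [(np.float64(-3.82), np.float64(38.1)), (np.float64(1.84), np.float64(30.2)), (np.float64(1.58), np.float64(0.4)), (np.float64(0.64), np.float64(42.0))]
scene (-40, 20) [(np.float64(-3.17), np.float64(38.2)), (np.float64(1.84), np.float64(30.2)), (np.float64(1.77), np.float64(0.7)), (np.float64(-0.29), np.float64(10.7))]
scene (-90, -40) [(np.float64(-3.48), np.float64(38.4)), (np.float64(2.05), np.float64(0.8)), (np.float64(1.85), np.float64(30.4)), (np.float64(-1.29), np.float64(-18.8))]
block far raw add 1.0478116930390744
top (20, 85) [(np.float64(1.23), np.float64(-3.9)), (np.float64(-0.61), np.float64(1.7)), (np.float64(-0.6), np.float64(29.8)), (np.float64(-0.21), np.float64(12.6))]
top (-40, 20) [(np.float64(1.32), np.float64(-3.9)), (np.float64(-0.68), np.float64(30.8)), (np.float64(-0.58), np.float64(1.6)), (np.float64(0.39), np.float64(43.8))]
top (-90, -40) [(np.float64(1.33), np.float64(-3.9)), (np.float64(0.87), np.float64(43.8)), (np.float64(-0.65), np.float64(30.2)), (np.float64(-0.58), np.float64(1.4))]
block far raw add -1.2447570008200612
```

```bash
python3 - <<'E'
from h import *
stat(); print(r.sign_off())
E
```

```text
45.45 [376.3 -36.4 304.5] [-3.141 -0.     2.395] F [-0.3 -0.7 -0.6] 0.0 yawtool 2.395
the job is handed in; nothing more can be done
None
```

I walked the block home, turned the button square across its near face, and handed the job in at 45.5 s with the gripper clear of everything.

**Walking it in:** I pushed the near left and near right corners in turn, at about 10 to 12 mm/s and slower near the cleat. The highest push I read was about 18 N, but I only read the force at the end of each move call, so a brief higher peak between readings is possible.

**Flush at the back:** each far corner was pushed until the force rose with almost no further movement, which I took as reaching the back cleat. The two cameras disagree on the absolute position. The scene camera puts the block about 2 mm past the cleat face, which is impossible, and the top camera puts it 1.5 to 2.5 mm short; they average to about home. Both agree it is parallel to the cleat to about 1 mm across its width, and I estimate the gap at no more than about 1 mm at either end. The block sits about 4 mm left of centre in the bay and is square to within about 0.005 rad.

**Button:** it took only a few newtons to turn. In the final pictures it lies square across the near face. The two cameras put it within about 0.03 rad of square, and it is not pressing on the block.

**Other things:** the arm stayed clear of the bystanders. I saw no change in those in view, but made no separate check of their positions at the end.

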